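Cock the sprung press arm and line up the sample flacons

TASK

Draw the jig's sprung arm back by its black post and let it down gently onto the brass catch so that it stays hooked, and let go. Then slide the three frosted flacons into an even row: one standing in the middle of each blue bay, square and flush against the grey fence. The catch is a hair trigger: the arm must not snap or fire, no flacon may fall, and the other things on the bench and jig stay where they are.

Things in the scene. Friction and masses are not known exactly. Their poses are not given: they have to be found in the camera images.
- jig: flat aluminium row-clamp jig fixed to the bench, plate 310 x 330 mm, 10 mm thick. Its x points from the robot's side to the fence, y left, z up; origin at bench level, 15 mm fence-ward of the plate's centre. A grey fence, 16 mm high above the plate, runs along y, face at jig x = +115 mm. Before it lie three blue bays, 42 mm wide (y), 40 mm deep (x), 72 mm apart
- bay0 (a point): on the plate top (10 mm above the bench), where the underside centre of a flacon standing flush on the fence in the middle of the right-hand bay (jig y = -72 mm) comes; 15 mm from the fence face; axes as the jig's
- bay1 (a point): the same for the middle bay (jig y = 0)
- bay2 (a point): the same for the left-hand bay (jig y = +72 mm)
- hinge (a point): on the plate top, on the vertical hinge axis of the sprung arm (jig x = 0, y = -125 mm)
- press_arm (a joint): angle (rad) of the sprung arm about its upright hinge. 0: at rest along jig +y, between robot and flacons. Grows as it is drawn back towards the robot, counter-clockwise from above. The spring pulls to 0: 3.7 N at the post at rest, 7.5 N at the catch. Hooked it reads 0.60; draw it to about 0.62 for the catch to drop in; hard stop 0.74. Ease it back to 0.60 before letting go; let go elsewhere it snaps
- post_grip (a point): point to grip on the black upright round post of the arm: 12 mm across, rising from 26 to 80 mm above the plate, 130 mm from the hinge axis along the arm; this point is on the post's axis, 62 mm above the plate (72 mm above the bench)
- nose_pin (a point): the steel pin, 8 mm across, at the free end of the arm, 211 mm from the hinge axis, 20 mm above the plate; it is what the catch holds. The arm itself is a steel bar 14 mm wide, from 14 to 26 mm above the plate
- catch (a joint): angle (rad) of the brass catch lever. 0: home (engaged), held by a weak spring; 0.30: fully aside. As the arm is drawn back its pin slides along the lever's sloping flank, pushing it aside to about 0.14; then the lever drops home behind the pin by itself and holds it. Moved past about 0.06 to 0.13 when hooked, it fires the arm
- catch_tooth (a point): inner top corner of the catch's tooth, 26 mm above the plate, beside the end of the drawn arm
- trigger (a point): top of the red trigger tab on the tail of the catch lever, 5 x 14 mm, 44 mm above the plate, near the left side of the jig. A push of about 3 N towards the bays fires the arm: keep off
- flacon0: square-section sample flacon, pale frosted body 30 x 30 mm and 48 mm tall, black round cap 20 mm across that brings it to 62 mm; 80 g give or take; origin at the centre of its underside, z up; it stands on the jig plate, short of the fence and a little askew, in front of one of the three bays (which one varies)
- flacon1: square-section sample flacon, pale frosted body 30 x 30 mm and 48 mm tall, blue round cap 20 mm across that brings it to 62 mm; 80 g give or take; origin at the centre of its underside, z up; it stands on the jig plate, short of the fence and a little askew, in front of one of the three bays (which one varies)
- flacon2: square-section sample flacon, pale frosted body 30 x 30 mm and 48 mm tall, dark brown round cap 20 mm across that brings it to 62 mm; 80 g give or take; origin at the centre of its underside, z up; it stands on the jig plate, short of the fence and a little askew, in front of one of the three bays (which one varies)
- vial: small amber round vial with a white cap, 22 mm across, 45 mm tall, standing on the near right corner of the jig plate; bystander; origin under its centre
- amber: amber round bottle with a black cap, 52 mm across, 100 mm tall, on the bench left of the jig; bystander; origin under its centre
- beaker: empty glass beaker, 64 mm across, 80 mm tall, on the bench right of the jig; bystander; origin under its centre
- jar: white jar, 60 mm across, 45 mm tall, on the bench right of the jig; bystander; origin under its centre
- spatula: steel spatula 170 mm long lying on the bench left of the jig; bystander; origin underneath it
- spare: green square flacon with a white cap, 30 x 30 x 62 mm, on the bench left of the jig, not part of the row; bystander; origin under its centre

How it is judged (in metres and radians):
On the way, in this order (a step that is already met when the one before it is completed fails the run):
1. the sprung arm rests hooked on the catch, let go by the fingers (value of joint press_arm between 0.58 and 0.625 rad and value of joint catch below 0.04 rad and velocity of joint press_arm between -0.2 and 0.2 rad/s and contact force between the fingers and jig below 0.2 N), for 0.3 s.
2. the three flacons stand in a row, one flush in each bay, the arm still hooked (((x of flacon0 in the frame of bay0 above -0.004 m and y of flacon0 in the frame of bay0 between -0.007 and 0.007 m and angle between flacon0's own z axis and vertical below 0.1 rad and height (world z) of flacon0 below 0.015 m and linear speed of flacon0 below 0.02 m/s and (angle between the x axis of flacon0 and the x axis of jig, either way round below 0.14 rad or angle between the y axis of flacon0 and the x axis of jig, either way round below 0.14 rad)) or (x of flacon1 in the frame of bay0 above -0.004 m and y of flacon1 in the frame of bay0 between -0.007 and 0.007 m and angle between flacon1's own z axis and vertical below 0.1 rad and height (world z) of flacon1 below 0.015 m and linear speed of flacon1 below 0.02 m/s and (angle between the x axis of flacon1 and the x axis of jig, either way round below 0.14 rad or angle between the y axis of flacon1 and the x axis of jig, either way round below 0.14 rad)) or (x of flacon2 in the frame of bay0 above -0.004 m and y of flacon2 in the frame of bay0 between -0.007 and 0.007 m and angle between flacon2's own z axis and vertical below 0.1 rad and height (world z) of flacon2 below 0.015 m and linear speed of flacon2 below 0.02 m/s and (angle between the x axis of flacon2 and the x axis of jig, either way round below 0.14 rad or angle between the y axis of flacon2 and the x axis of jig, either way round below 0.14 rad))) and ((x of flacon0 in the frame of bay1 above -0.004 m and y of flacon0 in the frame of bay1 between -0.007 and 0.007 m and angle between flacon0's own z axis and vertical below 0.1 rad and height (world z) of flacon0 below 0.015 m and linear speed of flacon0 below 0.02 m/s and (angle between the x axis of flacon0 and the x axis of jig, either way round below 0.14 rad or angle between the y axis of flacon0 and the x axis of jig, either way round below 0.14 rad)) or (x of flacon1 in the frame of bay1 above -0.004 m and y of flacon1 in the frame of bay1 between -0.007 and 0.007 m and angle between flacon1's own z axis and vertical below 0.1 rad and height (world z) of flacon1 below 0.015 m and linear speed of flacon1 below 0.02 m/s and (angle between the x axis of flacon1 and the x axis of jig, either way round below 0.14 rad or angle between the y axis of flacon1 and the x axis of jig, either way round below 0.14 rad)) or (x of flacon2 in the frame of bay1 above -0.004 m and y of flacon2 in the frame of bay1 between -0.007 and 0.007 m and angle between flacon2's own z axis and vertical below 0.1 rad and height (world z) of flacon2 below 0.015 m and linear speed of flacon2 below 0.02 m/s and (angle between the x axis of flacon2 and the x axis of jig, either way round below 0.14 rad or angle between the y axis of flacon2 and the x axis of jig, either way round below 0.14 rad))) and ((x of flacon0 in the frame of bay2 above -0.004 m and y of flacon0 in the frame of bay2 between -0.007 and 0.007 m and angle between flacon0's own z axis and vertical below 0.1 rad and height (world z) of flacon0 below 0.015 m and linear speed of flacon0 below 0.02 m/s and (angle between the x axis of flacon0 and the x axis of jig, either way round below 0.14 rad or angle between the y axis of flacon0 and the x axis of jig, either way round below 0.14 rad)) or (x of flacon1 in the frame of bay2 above -0.004 m and y of flacon1 in the frame of bay2 between -0.007 and 0.007 m and angle between flacon1's own z axis and vertical below 0.1 rad and height (world z) of flacon1 below 0.015 m and linear speed of flacon1 below 0.02 m/s and (angle between the x axis of flacon1 and the x axis of jig, either way round below 0.14 rad or angle between the y axis of flacon1 and the x axis of jig, either way round below 0.14 rad)) or (x of flacon2 in the frame of bay2 above -0.004 m and y of flacon2 in the frame of bay2 between -0.007 and 0.007 m and angle between flacon2's own z axis and vertical below 0.1 rad and height (world z) of flacon2 below 0.015 m and linear speed of flacon2 below 0.02 m/s and (angle between the x axis of flacon2 and the x axis of jig, either way round below 0.14 rad or angle between the y axis of flacon2 and the x axis of jig, either way round below 0.14 rad))) and value of joint press_arm between 0.58 and 0.625 rad and value of joint catch below 0.04 rad), for 0.2 s.
At the end, for the whole second after the job is handed in: The arm is hooked on the catch (arm joint 0.58 to 0.625, catch below 0.04 rad), at rest and let go. Each bay holds one flacon, upright on the plate and still: within 4 mm of flush on the fence, within 7 mm of the bay's middle, turned no more than 0.14 rad from square (any face to the fence) (all of step 2 and velocity of joint press_arm between -0.2 and 0.2 rad/s and contact force between the fingers and jig below 0.2 N); the robot touches nothing.
It fails at once if the sprung arm flies: it fires, or is let go so that it snaps (faster than 4 rad/s) (velocity of joint press_arm below -4 rad/s).
It fails at once if a flacon is tipped over (angle between any of flacon0, flacon1, flacon2's own z axis and vertical above 0.6 rad).
It fails at once if a bystander is disturbed (moved more than 20 mm) (distance of any of vial, amber, beaker, jar, spatula, spare from where it was at the start of the episode above 0.02 m).
It also fails if it takes over 53 s, if anything falls off the work surface, if the arm or the gripper's body presses on something with over 40 N, if the wrist force passes 120 N, or if a joint passes its speed limit or range.

ROBOT

A 7-joint arm with a two-finger parallel gripper is mounted at the origin on the work surface. World frame = base frame: x ahead of the robot, y to its left, z up, the work surface at z = 0. Lengths are in mm, angles in rad, forces in N, time in s.
With the tool pointing down it reaches from about 350 to 775 mm from the base axis. Payload 3.1 kg.
Tool frame: the origin (TCP) lies between the finger pads; the fingertips stand 11 mm ahead of it and the grasp point (between the pads) lies 8 mm behind it (env.nose_length is the distance from the TCP to the fingertips, in mm); y points along the fingers, x is the direction in which the jaws open and shut, and the axes are right-handed (so a half turn about y gives the same grasp; the last joint's range is limited). The gripper opens to 85 mm and grips with 20 to 120 N. Pads are 22 mm wide; open, the fingers measure 114 mm over their backs; the gripper's body (76 mm by 85 mm) begins 54 mm behind the grasp point. The pads swing forward as they close: fully open they stand 13 mm farther back than shut.
Start: joints at [-1.154, 0.311, 0.014, 1.512, -0.004, 1.319, -0.027], TCP at [243.557, 493.151, 212.504] pointing down, gripper open.
Joint ranges: [-2.7, 2.7], [-0.3, 1.91], [-1.27, 1.3], [0.12, 2.57], [-1.44, 4.58], [0.2, 2.03], [-3.05, 3.05]. Speed limits (rad/s): [2.79, 2.79, 3.14, 3.14, 3.14, 3.14, 3.14].

INTERFACE

Orientations are given as a rotation vector (axis times angle).
In Python, from station import telemetry, optics, sign_off, silhouettes, spot_point, env gives the robot as it stands. The module is installed in compiled form; this text tells all that it offers.
- The arm moves only by the tool servo_tool, never from a script. Its argument "series" is a list of rows, each a list of 7 numbers: the turn, a rotation vector about the world's x, y, z in rad, then the shift along the world's x, y, z in mm, then the gripper command: -1 is fully open, 1 is shut, values between are in proportion. A call has 1 to 5 rows; each row shifts and turns the commanded pose from where the row before left it; what a row does not reach is not made up. A row lasts 1/10 s, in which the tool goes at most 50 mm and 8.59 degrees, less where a joint would pass 70% of its speed; a pose out of reach is approached as far as the arm can. A call is refused whole if a number of a shift passes 50 or a number of a turn 0.15, either way. A call with a gripper value outside its range is refused whole. The fingers move at their own pace and stop on an object; the grip force is fixed at half the most. Time passes only in rows, so rows that do not move let the fingers close. It gives the time, the measured TCP pose, the force and the opening at its end, in the units of the state.
- telemetry.observe(): the state, without advancing time (a new reading comes with each control period).
- optics.capture(name): name is "scene" or "side" or "wrist"; returns a dict with "pixels" (384x512x3 uint8, red, green, blue), "fx", "fy", "cx", "cy" (pixels), "position" and "orientation" of the camera in the world; the wrist camera has in their place "hand_eye" (4x4, takes a point from camera to tool coordinates, whose origin is the TCP and whose axes are the tool frame's). Camera axes: x right, y down, z forward; pixel columns grow to the right and rows downward; lengths in mm; the calibration is good to about 2 mm. A picture is of the moment at which its call begins: read the wrist's pose just before it. There is no depth.
- sign_off(): hands the job in, once; it reports no verdict.
Trained networks look in a picture, given as the dict that the camera call returned (one of the last four; its "shot" number tells which), for a name from the list of things; names that differ only in an ending like _2 or _b are one class to them, and where a whole thing is asked for, a point or a joint stands for the part that bears it (a point fixed in the world has none). Each returns a list of dicts, best first, with "confidence" (0 to 1); they miss things now and then, are a little off and sometimes report something else, mostly with a low value. They report only what shows in the picture. A call takes as long as a camera call.
- silhouettes(picture, target): "region" (384x512 bool, what is visible of it) and "box" ([left, top, right, bottom] in pixels, round what is visible of it).
- spot_point(picture, target): "xy" ([column, row] in pixels: a listed point, or the origin of a listed thing).
The state is a dict: "clock": time; "joints": joint angles; "qd": joint speeds; "joint_torque": joint torques, N m; "eef_pos": TCP position; "ee_rot": TCP orientation; "ft_force": force on the tool from outside, world axes, zero at the start; "wrist_torque": the same for the moment, N m; "grip_width": finger opening in mm.
Only numpy, scipy, OpenCV 4.12 (cv2) and the standard library are available. Lean on these libraries where they do the work, as an engineer would, in place of code of your own. Each camera call takes 0.05 s, during which the arm holds its last target.

## Working session

There is one attempt and no reset: what is moved stays moved. The work goes in short steps, Python scripts to look and compute and a tool call to move; the robot and the scene stay as the last step left them, time stands still between calls to the robot, and variables do not carry over. Pictures are saved under pics/ and viewed, and the job is handed in when it is done.

Besides the shell and the picture viewer there is one more tool, called after "Request:" by a JSON object that holds its "op" and its "data". servo_tool: Moves the arm, as the interface text tells. Its arguments: {"type":"object","properties":{"series":{"type":"array","items":{"type":"array","items":{"type":"number"}}}},"required":["series"]}

```bash
mkdir -p pics; ls
cat > h.py <<'E'
import numpy as np, cv2
from scipy.spatial.transform import Rotation as R
from station import telemetry, optics, silhouettes, spot_point, env
def cam(name):
    s=telemetry.observe(); p=optics.capture(name); p['name']=name
    if name=='wrist':
        T=np.eye(4); T[:3,:3]=R.from_rotvec(s['ee_rot']).as_matrix(); T[:3,3]=s['eef_pos']
        M=T@np.array(p['hand_eye']); p['Rm']=M[:3,:3]; p['t']=M[:3,3]
    else:
        o=np.array(p['orientation'])
        p['Rm']=o if o.shape==(3,3) else (R.from_rotvec(o).as_matrix() if o.size==3 else R.from_quat(o).as_matrix()); p['t']=np.array(p['position'])
    return p
def px2z(p,xy,z):
    d=p['Rm']@np.array([(xy[0]-p['cx'])/p['fx'],(xy[1]-p['cy'])/p['fy'],1.]); return p['t']+d*(z-p['t'][2])/d[2]
def proj(p,X):
    c=p['Rm'].T@(np.array(X,float)-p['t']); return np.array([p['fx']*c[0]/c[2]+p['cx'],p['fy']*c[1]/c[2]+p['cy']])
def save(p,fn,scale=1.5):
    im=cv2.cvtColor(p['pixels'],cv2.COLOR_RGB2BGR); cv2.imwrite('pics/'+fn,cv2.resize(im,None,fx=scale,fy=scale,interpolation=cv2.INTER_CUBIC))
E
python3 - <<'E'
from h import *
s=telemetry.observe(); print({k:np.round(v,3) for k,v in s.items()}, env.nose_length)
for n in ['scene','side','wrist']:
    p=cam(n); save(p,n+'0.png'); print(n,p['fx'],p['fy'],p['cx'],p['cy'],p['t'].round(1),p['Rm'].round(3).tolist(), p.get('orientation'))
E
```

```text
pics
{'clock': np.float64(0.0), 'joints': array([-1.154,  0.312,  0.014,  1.513, -0.004,  1.319, -0.027]), 'qd': array([-0.001,  0.001,  0.   , -0.   , -0.002,  0.001, -0.002]), 'joint_torque': array([ 0.0000e+00, -3.7992e+01,  1.4600e-01, -2.3059e+01,  1.2000e-02,
        1.3000e-02, -0.0000e+00]), 'eef_pos': array([243.248, 492.423, 211.401]), 'ee_rot': array([-1.393, -0.864,  0.867]), 'ft_force': array([-0.388,  0.337, -0.256]), 'wrist_torque': array([-0.006,  0.006, -0.   ]), 'grip_width': np.float64(85.466)} 11.0
scene 359.371552091085 359.371552091085 250.65920106546642 190.64035898093363 [1183.   592.6  717.5] [[-0.618, 0.471, -0.63], [0.787, 0.373, -0.492], [0.003, -0.799, -0.601]] [-1.09415952 -2.25453903  1.12285733]
side 417.8406516152742 417.8406516152742 254.44013093673334 185.4686613516893 [-226.5 -784.4  875.1] [[0.757, -0.364, 0.543], [-0.653, -0.445, 0.613], [0.018, -0.818, -0.575]] [-2.07912261  0.76220835 -0.42017692]
wrist 294.9483143342145 294.9483143342145 255.22265417888835 194.5019546714731 [176.3 524.9 373.5] [[0.443, 0.857, 0.262], [0.896, -0.423, -0.132], [-0.002, 0.293, -0.956]] None
```

View pics/scene0.png

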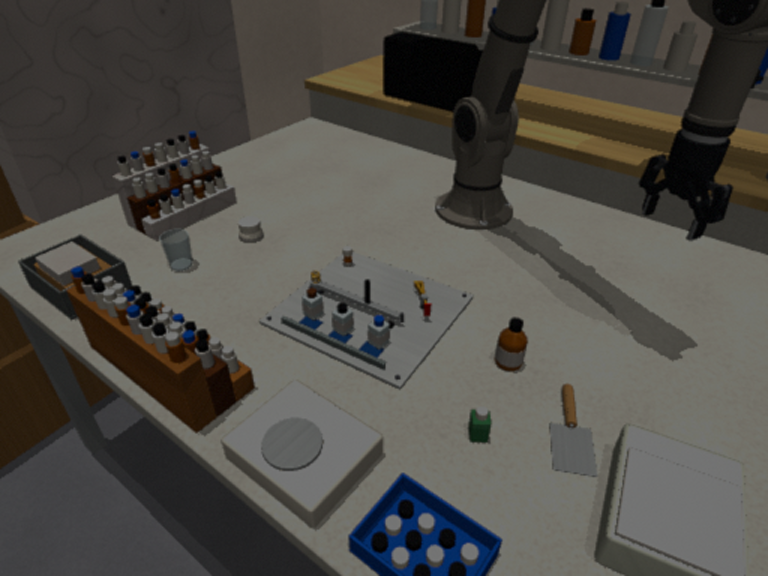

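View pics/side0.png

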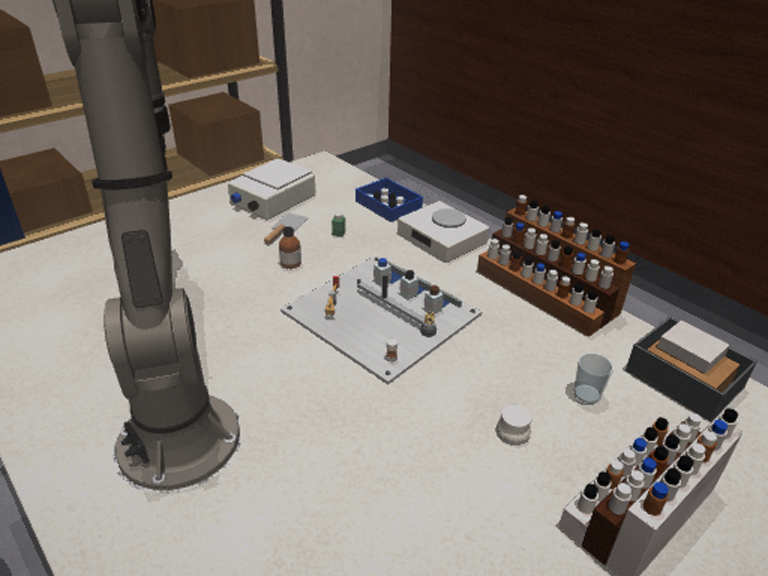

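View pics/wrist0.png

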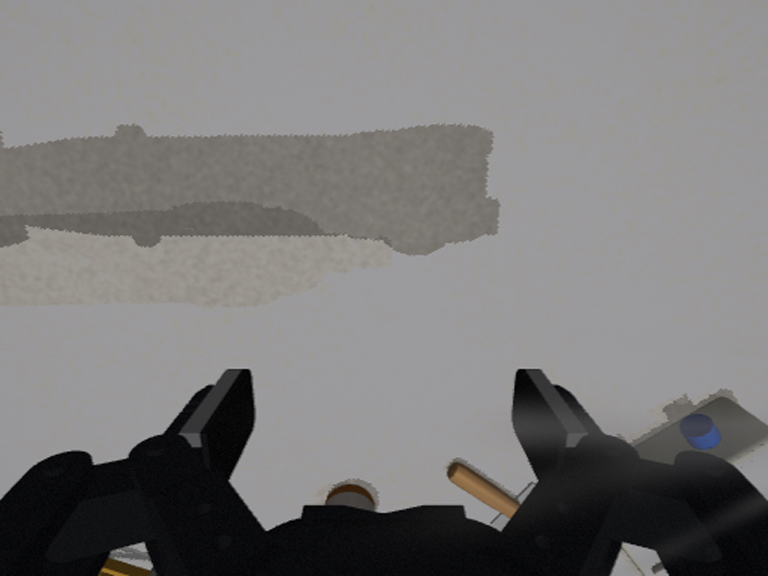

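```bash
cat > m.py <<'E'
from h import *
import json
H=dict(jig=0,bay0=10,bay1=10,bay2=10,hinge=10,post_grip=72,nose_pin=30,catch_tooth=36,trigger=54,flacon0=10,flacon1=10,flacon2=10,vial=10,amber=0,beaker=0,jar=0,spatula=0,spare=0)
L=dict(jig=(0,0),bay0=(100,-72),bay1=(100,0),bay2=(100,72),hinge=(0,-125),post_grip=(0,5),nose_pin=(0,86))
E
python3 - <<'E'
from m import *
out={}
for n in ['scene','side']:
    p=cam(n)
    for k,z in H.items():
        r=spot_point(p,k)
        for q in r[:1]:
            X=px2z(p,q['xy'],z); out.setdefault(k,[]).append((n,X[:2].tolist(),q['confidence']))
            print(n,k,np.round(q['xy'],1),round(q['confidence'],2),X.round(1))
from scipy.optimize import least_squares
A=[];
for k,l in L.items():
    for n,X,c in out.get(k,[]):
        if c>.3: A.append((l,X,k,n))
def f(v):
    c,s=np.cos(v[2]),np.sin(v[2]); return np.concatenate([[v[0]+c*l[0]-s*l[1]-X[0],v[1]+s*l[0]+c*l[1]-X[1]] for l,X,_,_ in A])
r=least_squares(f,[500,0,0],loss='soft_l1',f_scale=3); print(r.x)
for a,e in zip(A,f(r.x).reshape(-1,2)): print(a[2],a[3],e.round(1))
E
```

```text
scene jig [240.  208.4] 0.92 [524.8  36.4   0. ]
scene bay0 [226.3 227.4] 0.98 [624.4  67.5  10. ]
scene bay1 [226.3 227.4] 0.98 [624.4  67.5  10. ]
scene bay2 [226.3 227.4] 0.98 [624.4  67.5  10. ]
scene hinge [211.4 196.6] 0.59 [545.2 -65.2  10. ]
scene nose_pin [268.  211.6] 0.66 [512.4 133.9  30. ]
scene catch_tooth [274.6 185. ] 0.49 [397.8  76.9  36. ]
scene trigger [285.1 200.3] 0.48 [462.4 159.3  54. ]
scene flacon0 [251.  227.8] 0.76 [581.6 124.4  10. ]
scene flacon1 [251.  227.8] 0.76 [581.6 124.4  10. ]
scene flacon2 [251.  227.8] 0.76 [581.6 124.4  10. ]
scene vial [228.4 173.9] 0.6 [ 414.1 -107.1   10. ]
scene amber [336.1 241.9] 0.71 [470.9 339.9   0. ]
scene beaker [122.9 178.4] 0.82 [ 651.5 -385.7    0. ]
scene jar [164.3 158.3] 0.57 [ 474.4 -374.4    0. ]
scene spatula [382.  286.4] 0.58 [539.2 499.9   0. ]
scene spare [316.6 290.3] 0.6 [648.9 379.6   0. ]
side jig [256.4 207.1] 0.79 [521.8  47.7   0. ]
side bay0 [294.6 196.4] 0.85 [655.7  -0.9  10. ]
side bay1 [294.6 196.4] 0.85 [655.7  -0.9  10. ]
side bay2 [294.6 196.4] 0.85 [655.7  -0.9  10. ]
side hinge [283.2 2
[... 371 characters left out ...]
96.2] 0.75 [597.7  48.3  10. ]
side vial [264.4 240.2] 0.48 [ 425.  -100.2   10. ]
side amber [195.7 177.2] 0.65 [465.6 328.4   0. ]
side beaker [390.6 264.8] 0.79 [ 644.1 -403.3    0. ]
side jar [343.4 289.8] 0.89 [ 465.6 -375.1    0. ]
side spatula [187.3 153.1] 0.7 [538.5 495.8   0. ]
side spare [273.4 194.5] 0.62 [615.8  64.    0. ]
[5.25928531e+02 4.80170280e+01 2.30798066e-02]
jig scene [ 1.2 11.6]
jig side [4.1 0.3]
bay0 scene [  3.2 -89.2]
bay0 side [-28.2 -20.8]
bay1 scene [  1.5 -17.2]
bay1 side [-29.8  51.2]
bay2 scene [-0.1 54.8]
bay2 side [-31.5 123.2]
hinge scene [-16.4 -11.8]
hinge side [2.4 0.6]
post_grip side [11.3  2.4]
nose_pin scene [11.6  0.1]
nose_pin side [ -6.5 -10.1]
```

Run:
```python
from h import *
s=telemetry.observe(); print(s['clock']); M=R.from_rotvec(s['ee_rot']).as_matrix(); print(M.round(3))
p=optics.capture('wrist'); np.set_printoptions(suppress=True); print(np.array(p['hand_eye']).round(3))
```

```text
2.05
[[ 0.443 -0.    -0.897]
 [ 0.897 -0.     0.443]
 [-0.    -1.     0.   ]]
[[   1.      -0.      -0.      -0.886]
 [   0.      -0.293    0.956 -162.001]
 [  -0.      -0.956   -0.293   74.374]
 [   0.       0.       0.       1.   ]]
```

Request:
{"op": "servo_tool", "data": {"series": [[0,0,-0.11,28,-36,4,-0.2],[0,0,-0.11,28,-36,4,-0.2],[0,0,-0.11,28,-36,4,-0.2],[0,0,-0.11,28,-36,4,-0.2],[0,0,-0.11,28,-36,4,-0.2]]}}

```text
clock: 2.6
eef_pos: [384.5, 311.7, 232.9]
ee_rot: [-1.526, -0.438, 0.436]
ft_force: [0.9, -0.1, 0.7]
grip_width: 51.5
```

Request:
{"op": "servo_tool", "data": {"series": [[0,0,-0.11,28,-36,4,-0.2],[0,0,-0.11,28,-36,4,-0.2],[0,0,-0.11,28,-36,4,-0.2],[0,0,-0.11,28,-36,4,-0.2],[0,0,-0.12,28,-36,4,-0.2]]}}

```text
clock: 3.1
eef_pos: [524.5, 131.7, 253.0]
ee_rot: [-1.57, 0.001, -0.002]
ft_force: [0.9, 0.7, 0.0]
grip_width: 51.5
```

Run:
```python
from m import *
s=telemetry.observe(); print(s['clock'],s['eef_pos'],s['grip_width'],R.from_rotvec(s['ee_rot']).as_matrix().round(3))
p=cam('wrist'); save(p,'w1.png'); np.save('w1.npy',p,allow_pickle=True)
for k in ['hinge','post_grip','nose_pin','catch_tooth','trigger','jig','vial']:
    for q in spot_point(p,k)[:2]:
        print(k,np.round(q['xy'],1),round(q['confidence'],2),px2z(p,q['xy'],H[k]).round(1))
```

```text
3.1 [524.47719355 131.74845536 252.98241633] 51.50939327776542 [[ 1.     0.001  0.002]
 [-0.002  0.001  1.   ]
 [ 0.001 -1.     0.001]]
hinge [265.8 291.7] 0.7 [540.9 -80.6  10. ]
hinge [306.4 216.6] 0.46 [599.6  47.5  10. ]
post_grip [257.9 231.2] 0.68 [527.7  52.1  72. ]
nose_pin [249.6 162.7] 0.73 [517.1 131.8  30. ]
catch_tooth [165.9 198.1] 0.62 [404.  85.  36.]
trigger [213.1 139.5] 0.64 [473.6 164.9  54. ]
jig [323.1 163.6] 0.63 [621.4 124.4   0. ]
jig [255.2 217.4] 0.55 [524.3  42.6   0. ]
```

View pics/w1.png

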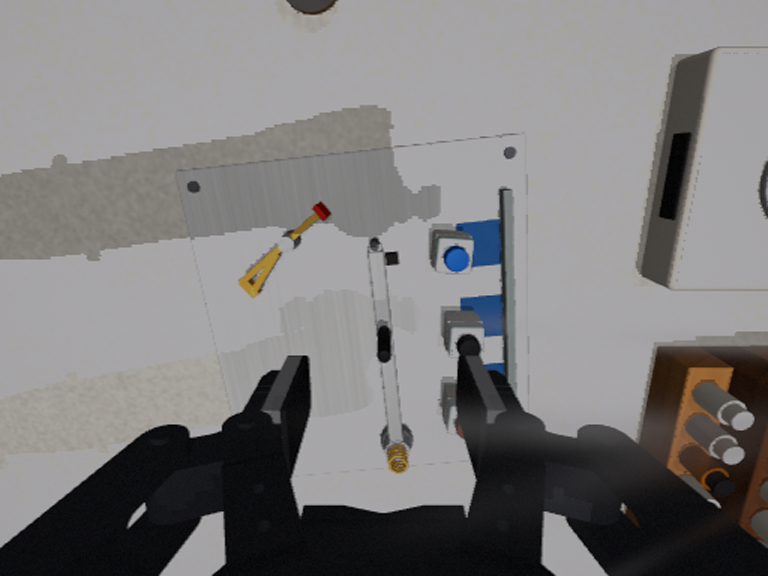

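Run:
```python
from m import *
p=np.load('w1.npy',allow_pickle=True).item()
im=cv2.cvtColor(p['pixels'],cv2.COLOR_RGB2BGR)
cv2.imwrite('pics/c1.png',cv2.resize(im[80:320,110:360],None,fx=3,fy=2.5*1.0,interpolation=cv2.INTER_CUBIC) if 0 else cv2.resize(im[80:280,110:360],None,fx=3,fy=3,interpolation=cv2.INTER_CUBIC))
for n,xy,z in [('TL',(178/1.5,170/1.5),10),('TR',(525/1.5,133/1.5),10),('noseSp',(249.6,162.7),30),('post',(257.9,231.2),72)]: print(n,px2z(p,xy,z).round(1))
```

```text
TL [344.  194.6  10. ]
TR [647.5 224.6  10. ]
noseSp [517.1 131.8  30. ]
post [527.7  52.1  72. ]
```

View pics/c1.png

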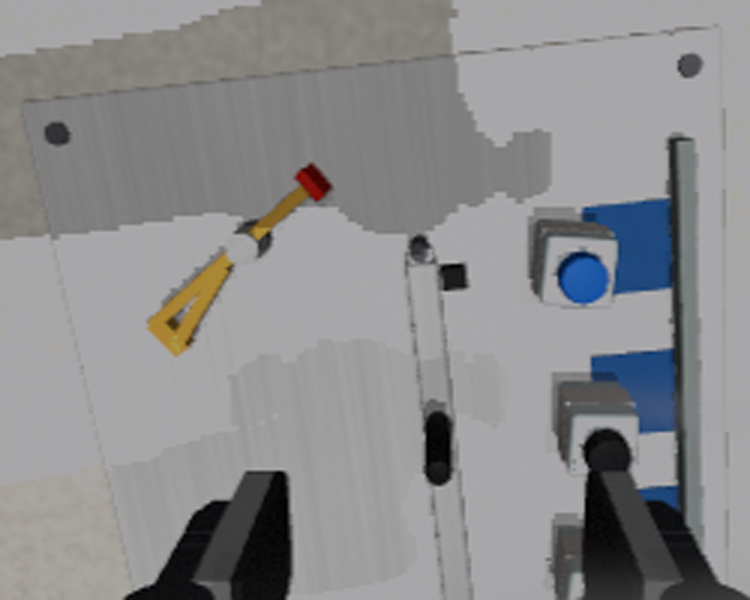

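```bash
cat > fit.py <<'E'
from m import *
from scipy.optimize import least_squares
def fit(p,pts,x0=(525,45,.1)):
    W=[(px2z(p,xy,z)[:2],l) for xy,z,l in pts]
    def f(v):
        c,s=np.cos(v[2]),np.sin(v[2]); return np.concatenate([[v[0]+c*l[0]-s*l[1]-X[0],v[1]+s*l[0]+c*l[1]-X[1]] for X,l in W])
    r=least_squares(f,x0,loss='soft_l1',f_scale=3); return r.x,f(r.x).reshape(-1,2)
def j2w(v,l):
    c,s=np.cos(v[2]),np.sin(v[2]); return np.array([v[0]+c*l[0]-s*l[1],v[1]+s*l[0]+c*l[1]])
def w2j(v,X):
    c,s=np.cos(v[2]),np.sin(v[2]); d=np.array(X[:2])-v[:2]; return np.array([c*d[0]+s*d[1],-s*d[0]+c*d[1]])
E
python3 - <<'E'
from fit import *
p=np.load('w1.npy',allow_pickle=True).item()
C=lambda x,y:(110+x/3-1/3,80+y/3-1/3)
pts=[(C(25,101),10,(-170,165)),(C(719,27),10,(140,165)),(C(582,207),10,(75,93)),(C(590,358),10,(75,21)),(C(670,199),10,(115,93)),(C(677,349),10,(115,21)),(C(673,289),10,(115,51)),(C(680,430),10,(115,-21)),
((257.9,231.2),72,(0,5)),((249.6,162.7),30,(0,86))]
v,e=fit(p,pts); print(v); print(e.round(1))
for n,xy,z in [('trig',C(312,182),54),('tooth?',C(178,350),36),('tooth2',C(152,325),36),('postbase',C(438,415),90),('posttopp',C(438,475),90),('nose',C(419,243),34)]: 
    X=px2z(p,xy,z); print(n,X.round(1),w2j(v,X).round(1))
print(px2z(p,C(438,472),90))
E
```

```text
[5.26581452e+02 4.66460220e+01 1.01248082e-01]
[[-2.3 -1. ]
 [ 2.5  0.4]
 [ 0.8 -0.5]
 [ 0.9  0.4]
 [ 0.6  0.1]
 [-0.8  0.1]
 [ 0.3  0.4]
 [-1.2  0.1]
 [-1.6 -0.5]
 [ 0.8  0.4]]
trig [474.3 163.9  54. ] [-40.2 122. ]
tooth? [408.4  87.4  36. ] [-113.4   52.5]
tooth2 [397.9  99.1  36. ] [-122.7   65.2]
postbase [524.8  77.1  90. ] [ 1.3 30.5]
posttopp [524.8  51.3  90. ] [-1.3  4.8]
nose [516.9 135.2  34. ] [-0.7 89.1]
[524.78308213  52.57403915  90.        ]
```

Request:
{"op": "servo_tool", "data": {"series": [[0,0,0.1,1,-40,0,0.07],[0,0,0,0.5,-40,0,0.07],[0,0,0,0,0,-50,0.07],[0,0,0,0,0,-50,0.07],[0,0,0,0,0,-35,0.07]]}}

```text
clock: 4.0
eef_pos: [522.9, 54.6, 114.8]
ee_rot: [-1.568, -0.08, 0.084]
ft_force: [0.8, 0.3, -0.1]
grip_width: 39.8
```

Run:
```python
from m import *
s=telemetry.observe(); print(s['clock'],s['eef_pos'],s['ee_rot'],s['grip_width'])
p=cam('wrist'); save(p,'w2.png'); np.save('w2.npy',p,allow_pickle=True)
for k in ['post_grip']:
    for q in spot_point(p,k)[:2]:
        print(k,np.round(q['xy'],1),round(q['confidence'],2),px2z(p,q['xy'],H[k]).round(1))
print(proj(p,[526,51.8,90]))
```

```text
4.0 [522.8517887   54.58205875 114.77427402] [-1.56827677 -0.07951385  0.08444763] 39.80904906934579
post_grip [256.3 211.4] 0.57 [523.4  52.7  72. ]
[259.97790463 222.10867527]
```

View pics/w2.png

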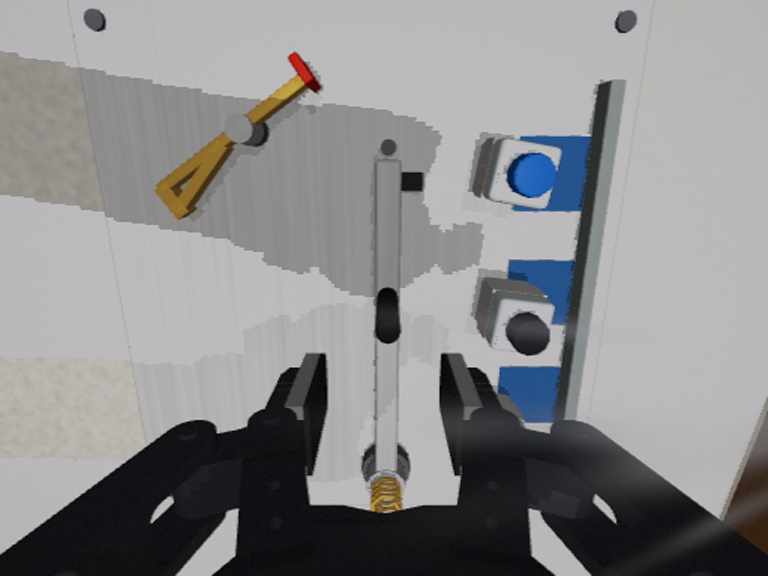

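Request:
{"op": "servo_tool", "data": {"series": [[0,0,0,0,0,0,0.07],[0,0,0,-0.5,0,-27,0.07],[0,0,0,0,0,-27,0.07],[0,0,0,0,0,0,0.07]]}}

```text
clock: 4.5
eef_pos: [523.8, 53.9, 63.3]
ee_rot: [-1.569, -0.08, 0.083]
ft_force: [-1.9, 0.9, -0.7]
grip_width: 39.7
```

Run:
```python
from m import *
s=telemetry.observe(); print(s['clock'],s['eef_pos'],s['ee_rot'],s['grip_width'],s['ft_force'])
p=cam('wrist'); save(p,'w3.png'); np.save('w3.npy',p,allow_pickle=True)
```

```text
4.5 [523.80837801  53.88254113  63.25385119] [-1.56917882 -0.07963248  0.08282549] 39.714660598109816 [-1.920187    0.93053591 -0.7043026 ]
```

View pics/w3.png

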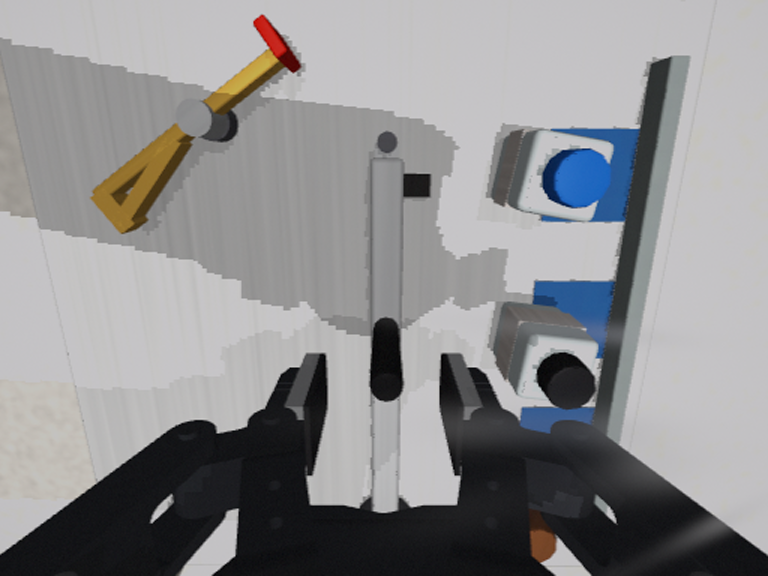

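Run:
```python
from fit import *
p=np.load('w3.npy',allow_pickle=True).item()
print(px2z(p,(387/1.5,386/1.5),90))
C=lambda x,y:(x/1.5-.2,y/1.5-.2)
v,e=fit(p,[(C(387,142),34,(0,86)),(C(540,217),10,(75,51)),(C(625,221),10,(115,51)),(C(638,130),10,(115,93)),(C(534,282),10,(75,21)),(C(614,281),10,(115,21)),(C(387,386),90,(0,5))]);print(v,e.round(1))
print(j2w(v,(0,5)),j2w(v,(0,-125)))
```

```text
[525.07104603  52.60585821  90.        ]
[5.25238389e+02 4.75835657e+01 9.68468498e-02] [[ 0.1  0.1]
 [ 0.8 -1.6]
 [-0.7 -0.1]
 [ 0.2  0.5]
 [ 0.   0.9]
 [-0.2  0.1]
 [-0.2 -0.1]]
[524.75491153  52.56013569] [537.32533018 -76.83068537]
```

Request:
{"op": "servo_tool", "data": {"series": [[0,0,0,0.5,-1,0,0.5],[0,0,0,0,0,0,1],[0,0,0,0,0,0,1],[0,0,0,0,0,0,1]]}}

```text
clock: 4.95
eef_pos: [525.4, 52.1, 66.0]
ee_rot: [-1.568, -0.081, 0.079]
ft_force: [-4.3, 0.3, 7.8]
grip_width: 7.3
```

Request:
{"op": "servo_tool", "data": {"series": [[0,0,0,0,0,0,1]]}}

```text
clock: 5.05
eef_pos: [525.4, 52.0, 66.0]
ee_rot: [-1.568, -0.081, 0.079]
ft_force: [-3.2, -0.8, 7.8]
grip_width: 7.3
```

Run:
```python
from m import *
s=telemetry.observe(); print(s['clock'],s['eef_pos'],s['ee_rot'],s['grip_width'],s['ft_force'],s['wrist_torque'])
p=cam('wrist'); save(p,'w4.png'); np.save('w4.npy',p,allow_pickle=True)
```

```text
5.05 [525.39947548  52.04145848  66.03710055] [-1.56846823 -0.08089403  0.07923103] 7.276999414420366 [-3.22445468 -0.83631774  7.82701335] [-0.12338734  0.90226471  0.01253571]
```

View pics/w4.png

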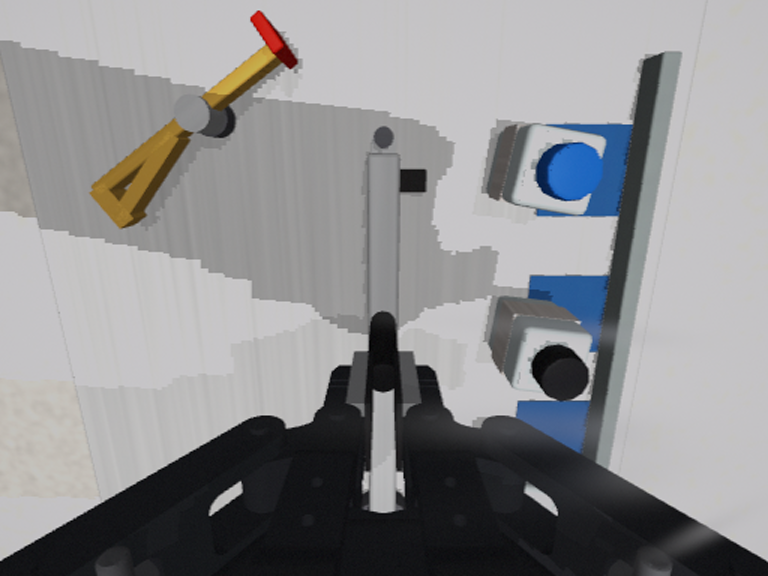

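Run:
```python
import numpy as np
phi=0.097;
for i in range(1,14):
    n=0.097+0.05*i; print(i,round(.05*i,3),np.round(130*np.array([-(np.sin(n)-np.sin(n-.05)),np.cos(n)-np.cos(n-.05)]),1))
```

```text
1 0.05 [-6.5 -0.8]
2 0.1 [-6.4 -1.1]
3 0.15 [-6.3 -1.4]
4 0.2 [-6.3 -1.7]
5 0.25 [-6.2 -2.1]
6 0.3 [-6.1 -2.4]
7 0.35 [-5.9 -2.7]
8 0.4 [-5.8 -3. ]
9 0.45 [-5.6 -3.2]
10 0.5 [-5.5 -3.5]
11 0.55 [-5.3 -3.8]
12 0.6 [-5.1 -4. ]
13 0.65 [-4.9 -4.3]
```

Request:
{"op": "servo_tool", "data": {"series": [[0,0,0.05,-6.5,-0.8,0,1],[0,0,0.05,-6.4,-1.1,0,1],[0,0,0.05,-6.3,-1.4,0,1],[0,0,0.05,-6.3,-1.7,0,1],[0,0,0.05,-6.2,-2.1,0,1]]}}

```text
clock: 5.6
eef_pos: [497.8, 46.1, 66.2]
ee_rot: [-1.553, -0.286, 0.27]
ft_force: [3.2, 1.8, 0.5]
grip_width: 7.3
```

Request:
{"op": "servo_tool", "data": {"series": [[0,0,0.05,-6.1,-2.4,0,1],[0,0,0.05,-5.9,-2.7,0,1],[0,0,0.05,-5.8,-3.0,0,1],[0,0,0.05,-5.6,-3.2,0,1]]}}

```text
clock: 6.0
eef_pos: [474.6, 35.8, 66.2]
ee_rot: [-1.526, -0.443, 0.426]
ft_force: [4.9, 4.7, -1.7]
grip_width: 7.0
```

Run:
```python
from m import *
s=telemetry.observe(); print(s['clock'],s['eef_pos'],s['ee_rot'],s['grip_width'],s['ft_force'],s['wrist_torque'])
M=R.from_rotvec(s['ee_rot']).as_matrix(); print('heading',np.arctan2(M[1,0],M[0,0])); d=s['eef_pos'][:2]-np.array([537.3,-76.8]); print('theta',np.arctan2(-d[0],d[1])-.097, np.hypot(*d))
p=cam('wrist'); save(p,'w5.png'); np.save('w5.npy',p,allow_pickle=True)
```

```text
6.0 [474.63848564  35.84499141  66.19072601] [-1.5263317  -0.44322055  0.42567383] 7.046330981776683 [ 4.88594726  4.69913299 -1.68127609] [ 0.7635367  -0.92201315 -0.12033339]
heading 0.5544998219370237
theta 0.41064757017517484 128.90057979796404
```

View pics/w5.png

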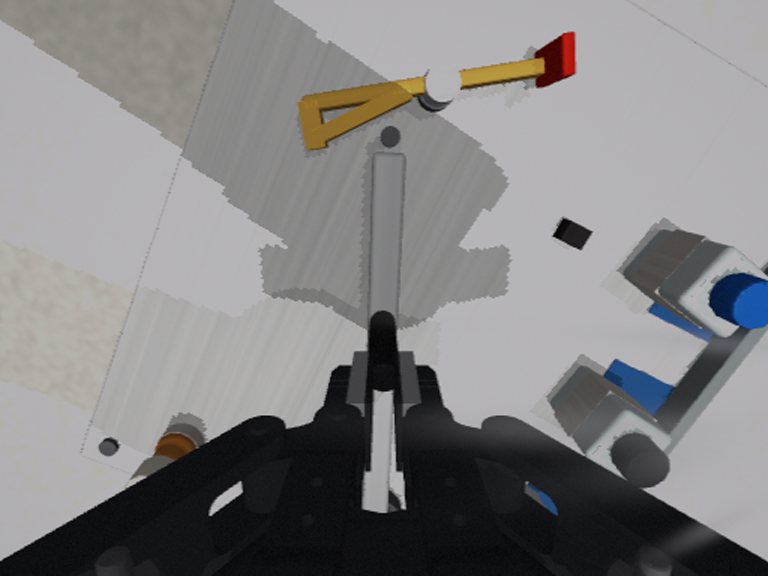

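Request:
{"op": "servo_tool", "data": {"series": [[0,0,0.05,-5.5,-3.5,0,1],[0,0,0.05,-5.3,-3.8,0,1],[0,0,0.05,-5.1,-4.0,0,1],[0,0,0.015,-1.5,-1.2,0,1],[0,0,0,0,0,0,1]]}}

```text
clock: 6.55
eef_pos: [457.3, 24.1, 66.2]
ee_rot: [-1.497, -0.57, 0.552]
ft_force: [4.5, 5.6, 0.3]
grip_width: 7.1
```

```bash
cat > st.py <<'E'
from m import *
import sys
s=telemetry.observe(); print(s['clock'],s['eef_pos'].round(2),s['grip_width'].round(1),s['ft_force'].round(1),s['wrist_torque'].round(2))
M=R.from_rotvec(s['ee_rot']).as_matrix(); print('heading',np.arctan2(M[1,0],M[0,0])); d=s['eef_pos'][:2]-np.array([537.3,-76.8]); print('theta',np.arctan2(-d[0],d[1])-.097, np.hypot(*d))
p=cam('wrist'); save(p,sys.argv[1]+'.png'); np.save(sys.argv[1]+'.npy',p,allow_pickle=True)
E
python3 st.py w6
```

```text
Traceback (most recent call last):
  File "st.py", line 3, in <module>
    s=telemetry.observe(); print(s['clock'],s['eef_pos'].round(2),s['grip_width'].round(1),s['ft_force'].round(1),s['wrist_torque'].round(2))
                                                                  ^^^^^^^^^^^^^^^^^^^^^
AttributeError: 'float' object has no attribute 'round'
```

```bash
sed -i "s/s\['grip_width'\].round(1)/s['grip_width']/" st.py; python3 st.py w6
```

```text
6.55 [457.31  24.07  66.16] 7.1489465198832 [4.5 5.6 0.3] [ 1.11 -0.86 -0.06]
heading 0.7175109292049048
theta 0.5734737722305382 128.73770793358477
```

View pics/w6.png

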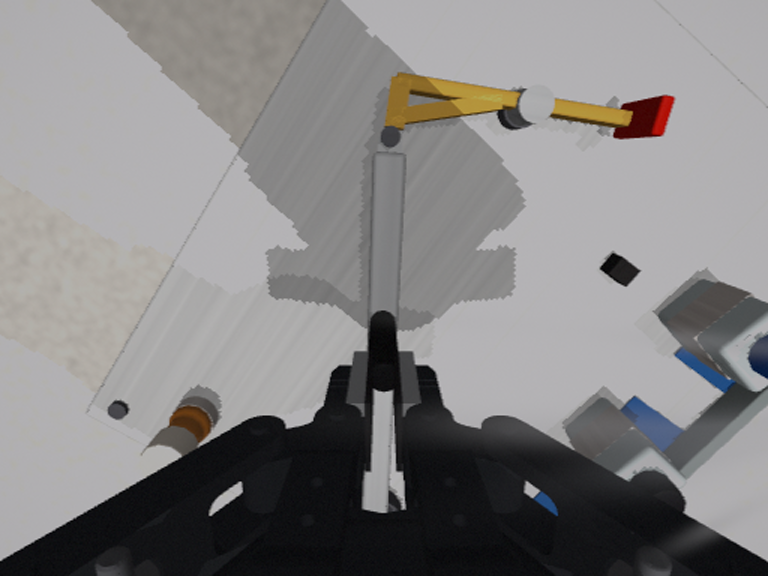

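Request:
{"op": "servo_tool", "data": {"series": [[0,0,0,-2.0,-1.6,0,1],[0,0,0,-2.0,-1.6,0,1],[0,0,0,0,0,0,1]]}}

```text
clock: 6.9
eef_pos: [453.8, 21.1, 66.2]
ee_rot: [-1.497, -0.571, 0.552]
ft_force: [4.8, 5.2, -0.6]
grip_width: 7.1
```

```bash
python3 st.py w7
```

```text
6.9 [453.76  21.09  66.18] 7.073901786049017 [ 4.8  5.2 -0.6] [ 1.14 -1.06 -0.06]
heading 0.7177209945190006
theta 0.6095018974181768 128.69150864002114
```

View pics/w7.png

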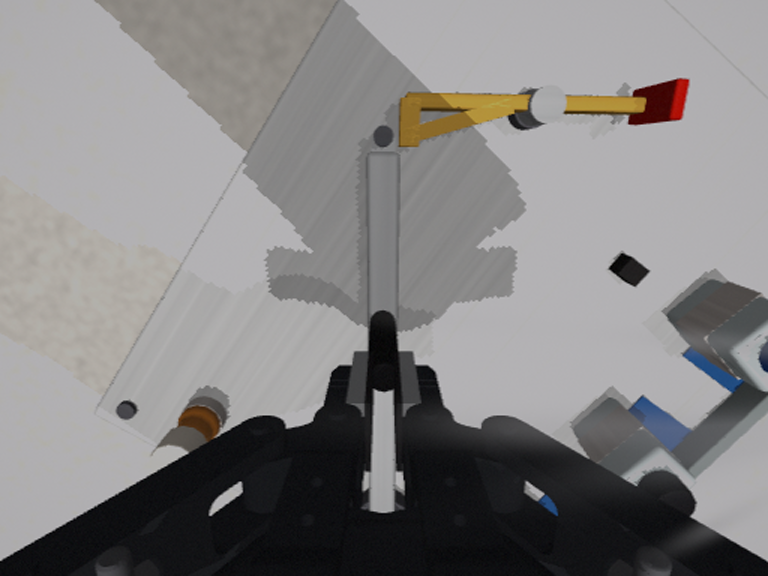

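Request:
{"op": "servo_tool", "data": {"series": [[0,0,0,0.8,0.6,0,1],[0,0,0,0.8,0.6,0,1],[0,0,0,0.8,0.6,0,1],[0,0,0,0,0,0,1]]}}

```text
clock: 7.35
eef_pos: [455.1, 22.3, 66.1]
ee_rot: [-1.497, -0.569, 0.554]
ft_force: [2.7, 5.4, 5.7]
grip_width: 7.1
```

```bash
python3 st.py w8
```

```text
7.35 [455.1   22.26  66.08] 7.057177822551437 [2.7 5.4 5.7] [ 1.12 -0.72 -0.06]
heading 0.7178197791608848
theta 0.595638337002847 128.71973333107212
```

View pics/w8.png

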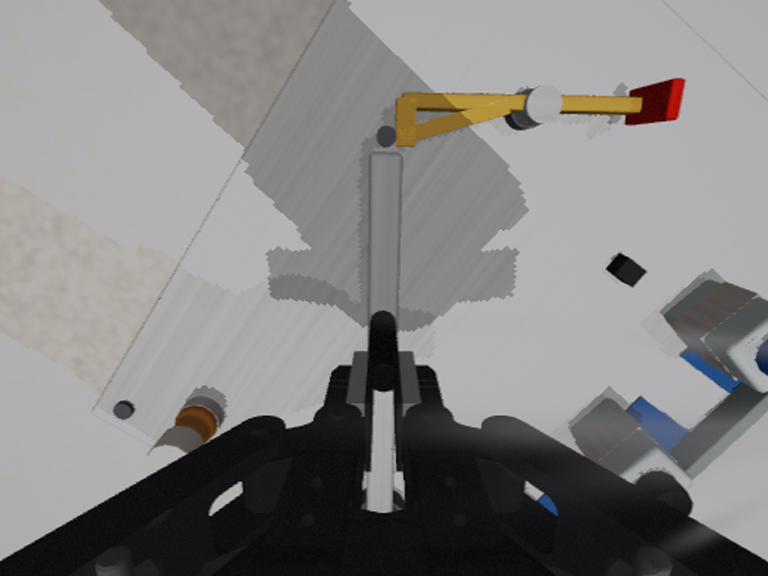

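Request:
{"op": "servo_tool", "data": {"series": [[0,0,0,0.6,0.5,0,1],[0,0,0,0.6,0.5,0,1],[0,0,0,0.6,0.5,0,1],[0,0,0,0,0,0,1]]}}

```text
clock: 7.8
eef_pos: [455.2, 22.3, 66.0]
ee_rot: [-1.497, -0.565, 0.557]
ft_force: [-0.9, 2.7, 8.9]
grip_width: 7.2
```

```bash
python3 st.py w9
```

```text
7.8 [455.15  22.32  66.  ] 7.226869312271303 [-0.9  2.7  8.9] [ 0.65  0.06 -0.01]
heading 0.7170374730631305
theta 0.595008273815891 128.73842404849657
```

View pics/w9.png

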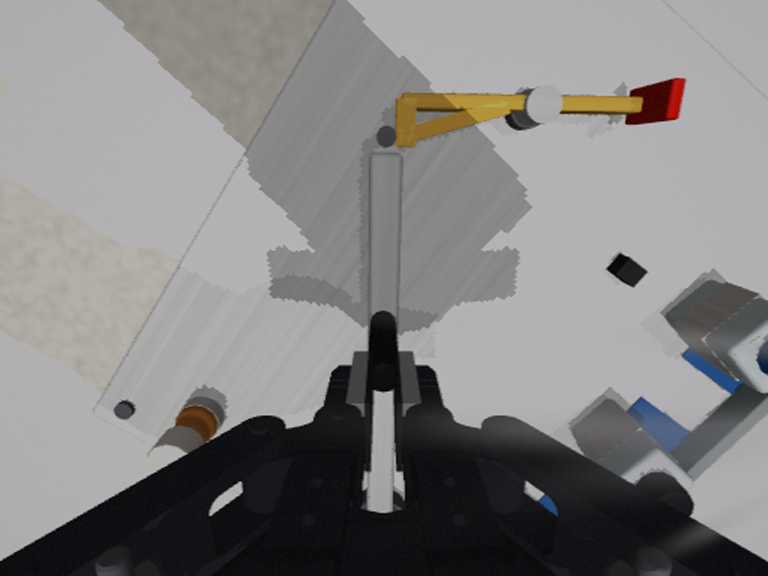

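Request:
{"op": "servo_tool", "data": {"series": [[0,0,0,0,0,0,0.75],[0,0,0,0,0,0,0.6],[0,0,0,0,0,0,0.4],[0,0,0,0,0,0,0.2],[0,0,0,0,0,0,0.07]]}}

```text
clock: 8.35
eef_pos: [452.2, 20.9, 63.2]
ee_rot: [-1.497, -0.56, 0.562]
ft_force: [0.6, 0.1, 0.1]
grip_width: 39.9
```

```bash
python3 st.py w10
```

```text
8.35 [452.19  20.88  63.19] 39.87039196432968 [0.6 0.1 0.1] [ 0.01  0.02 -0.  ]
heading 0.7164981572882508
theta 0.6197494526132536 129.55738901162337
```

View pics/w10.png

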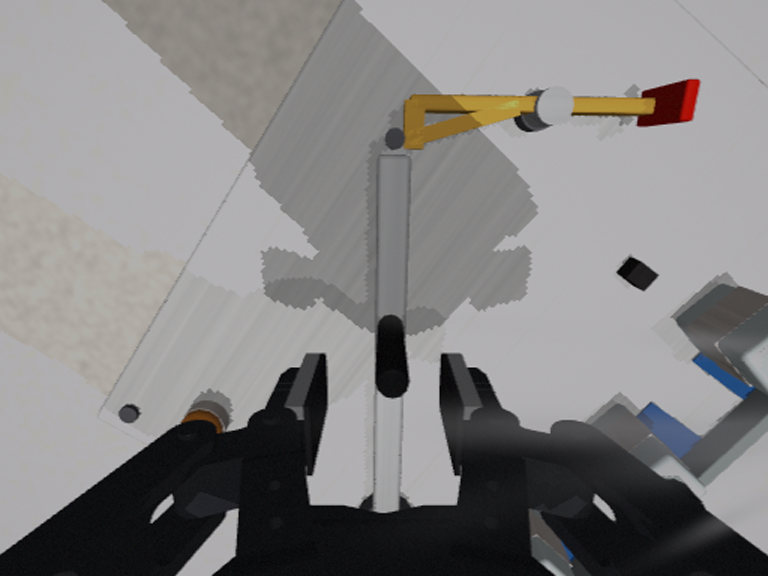

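Request:
{"op": "servo_tool", "data": {"series": [[0,0,0,0,0,20,0.07],[0,0,0,0,0,45,0.07],[0,0,0.1,5,0,45,0.07],[0,0,0.14,20,6,10,0],[0,0,0.14,20,6,10,0]]}}

```text
clock: 8.9
eef_pos: [498.9, 33.3, 195.5]
ee_rot: [-1.396, -0.86, 0.855]
ft_force: [-0.5, -0.5, 0.1]
grip_width: 42.7
```

Request:
{"op": "servo_tool", "data": {"series": [[0,0,0.14,20,6,5,0],[0,0,0.14,20,6,0,0],[0,0,0.14,14,6,0,0],[0,0,0.14,0,0,0,0],[0,0,0.01,0,0,0,0]]}}

```text
clock: 9.4
eef_pos: [551.7, 51.3, 197.8]
ee_rot: [-1.161, -1.279, 1.281]
ft_force: [-0.3, -0.4, 0.2]
grip_width: 42.6
```

```bash
python3 st.py w11
```

```text
9.4 [551.67  51.28 197.81] 42.625593644846916 [-0.3 -0.4  0.2] [-0.06  0.   -0.  ]
heading 1.667452540655344
theta -0.2087636129839842 128.88699307424483
```

View pics/w11.png

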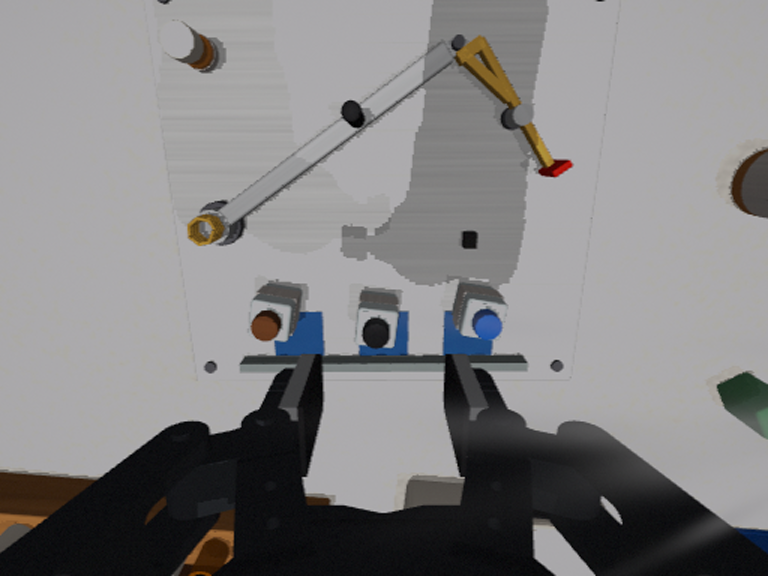

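Run:
```python
from m import *
p=np.load('w11.npy',allow_pickle=True).item()
im=cv2.cvtColor(p['pixels'],cv2.COLOR_RGB2BGR)
cv2.imwrite('pics/c11.png',cv2.resize(im[180:250,155:355],None,fx=4,fy=4,interpolation=cv2.INTER_CUBIC))
```

```text
(no output)
```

View pics/c11.png

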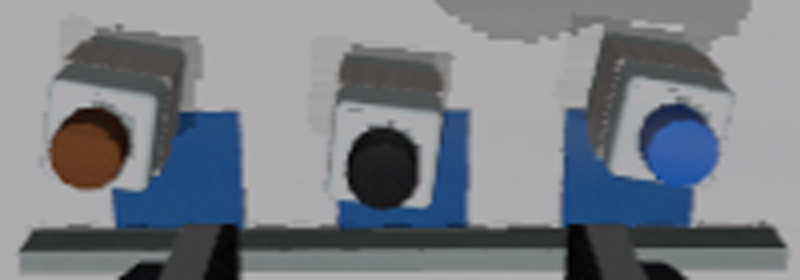

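```bash
cat > fl.py <<'E'
from fit import *
def flfit(p,v,cap,corners,mode='free'):
    # corners order in jig coords: list of (px,(sx,sy))
    caps=w2j(v,px2z(p,cap,72)); W=[(w2j(v,px2z(p,c,58)),s) for c,s in corners]
    def f(q):
        c,s=np.cos(q[2]),np.sin(q[2]); r=[q[:2]-caps]
        for X,sg in W:
            l=np.array(sg)*14.; r.append(np.array([q[0]+c*l[0]-s*l[1],q[1]+s*l[0]+c*l[1]])-X)
        return np.concatenate(r)
    r=least_squares(f,[caps[0],caps[1],0]); return r.x,f(r.x).reshape(-1,2)
E
python3 - <<'E'
from fl import *
p=np.load('w11.npy',allow_pickle=True).item()
C=lambda x,y:(155+(x+.5)/4-.5,180+(y+.5)/4-.5)
v,e=fit(p,[(C(240,110),10,(75,-51)),(C(243,227),10,(115,-51)),(C(115,227),10,(115,-93)),(C(468,110),10,(75,21)),(C(469,227),10,(115,21)),(C(338,227),10,(115,-21)),(C(565,110),10,(75,51)),(C(563,227),10,(115,51)),(C(692,227),10,(115,93)),((352/1.5,107/1.5+3),90,(-73.4,-17.7))])
print(v,e.round(1).tolist())
np.save('v.npy',v)
S=[(-1,-1),(-1,1),(1,1),(1,-1)]
for n,cap,cs in [('brown',(88,152),[(52,80),(157,92),(148,190),(45,172)]),('black',(383,172),[(338,100),(442,112),(433,208),(330,197)]),('blue',(681,149),[(635,76),(735,93),(708,187),(608,172)])]:
    q,e=flfit(p,v,C(*cap),[(C(*c),s) for c,s in zip(cs,S)])
    print(n,q.round(3),j2w(v,q[:2]).round(1),e.round(1).tolist())
for i,y in enumerate([-72,0,72]): print(i,j2w(v,(100,y)).round(1))
E
```

```text
[5.25505264e+02 4.78407993e+01 9.68030839e-02] [[0.1, 0.2], [-0.1, 0.8], [-0.0, 0.3], [0.1, 0.6], [0.0, -0.4], [-0.0, 0.1], [0.1, 0.1], [0.1, -0.8], [0.0, -0.6], [-0.4, -0.2]]
brown [ 64.85  -82.433  -0.154] [598.  -27.9] [[0.2, -0.1], [-0.5, 0.2], [0.4, -0.1], [-0.6, -0.2], [0.5, 0.2]]
black [70.858 -4.792 -0.103] [596.5  49.9] [[0.6, 0.4], [0.4, 0.2], [-0.2, -0.0], [-0.6, -0.7], [-0.2, 0.1]]
blue [64.387 73.097 -0.183] [582.5 126.8] [[0.5, 0.5], [-0.2, -0.5], [0.0, -0.2], [0.1, -0.1], [-0.5, 0.3]]
0 [632.  -14.2]
1 [625.   57.5]
2 [618.1 129.2]
```

Request:
{"op": "servo_tool", "data": {"series": [[0,0,-0.077,23,-39.5,0,-0.05],[0,0,-0.077,23,-39.5,0,-0.05],[0,0,0,0,0,-50,-0.05],[0,0,0,0,0,-48,-0.05],[0,0,0,0,0,0,-0.05]]}}

```text
clock: 9.95
eef_pos: [590.5, -27.6, 93.1]
ee_rot: [-1.225, -1.151, 1.172]
ft_force: [-0.7, 0.7, -1.3]
grip_width: 45.4
```

```bash
python3 st.py w12
```

```text
9.95 [590.49 -27.61  93.13] 45.415608967170094 [-0.7  0.7 -1.3] [0.03 0.05 0.05]
heading 1.5096356992864204
theta -0.9214882113345639 72.44621909595618
```

View pics/w12.png

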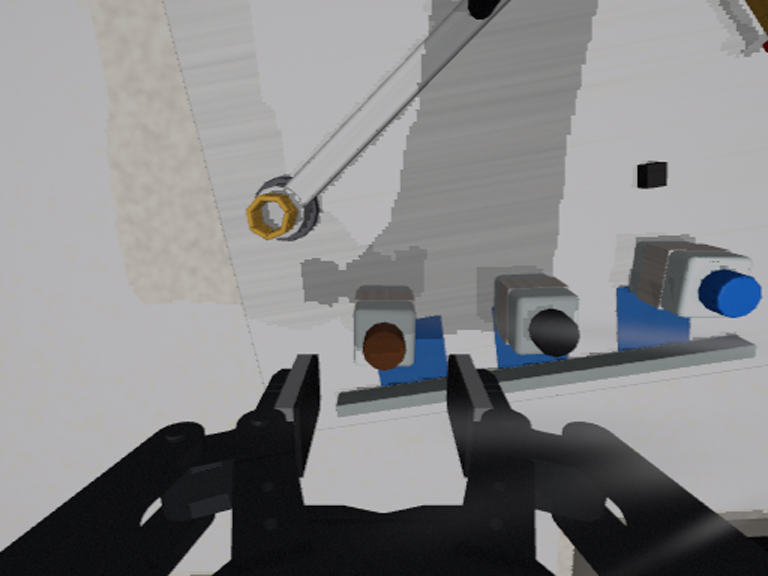

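Request:
{"op": "servo_tool", "data": {"series": [[0,0,0,0,0,0,-0.05],[0,0,0,0,0,0,-0.05]]}}

```text
clock: 10.2
eef_pos: [600.4, -27.5, 104.1]
ee_rot: [-1.241, -1.171, 1.163]
ft_force: [0.0, 0.9, -0.2]
grip_width: 44.8
```

Request:
{"op": "servo_tool", "data": {"series": [[0,0,0,0,0,-20,-0.05],[0,0,0,0,0,-20,-0.05],[0,0,0,0,0,-12,-0.05],[0,0,0,0,0,-10,-0.05],[0,0,0,0,0,0,-0.05]]}}

```text
clock: 10.7
eef_pos: [597.4, -27.5, 38.1]
ee_rot: [-1.235, -1.166, 1.167]
ft_force: [0.3, 0.1, -0.9]
grip_width: 44.8
```

```bash
python3 st.py w13
```

```text
10.7 [597.41 -27.5   38.12] 44.79992895774534 [ 0.3  0.1 -0.9] [0.04 0.01 0.03]
heading 1.5131110676394182
theta -0.9808263451779695 77.7385198835735
```

View pics/w13.png

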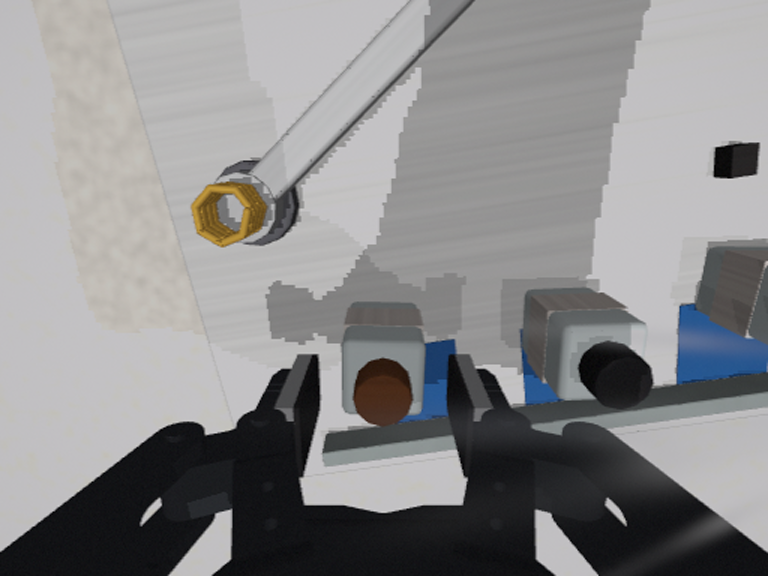

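Request:
{"op": "servo_tool", "data": {"series": [[0,0,0,0,0,0,0.25],[0,0,0,0,0,0,0.6],[0,0,0,0,0,0,1],[0,0,0,0,0,0,1]]}}

```text
clock: 11.15
eef_pos: [598.9, -27.8, 39.8]
ee_rot: [-1.238, -1.168, 1.165]
ft_force: [0.5, 0.1, 3.8]
grip_width: 17.3
```

```bash
python3 st.py w14
```

```text
11.15 [598.93 -27.81  39.81] 17.312166704712823 [0.5 0.1 3.8] [-0.05  0.05  0.03]
heading 1.5130039728893725
theta -0.9961526945227567 78.72506254419667
```

View pics/w14.png

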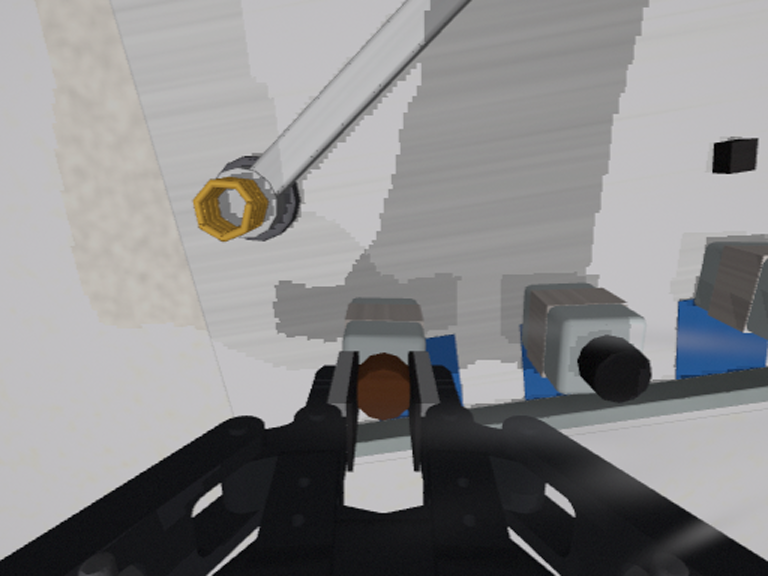

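Run:
```python
from m import *
p=np.load('w14.npy',allow_pickle=True).item()
he=np.linalg.inv(np.array(p['hand_eye']))
for yt in [11,5,0,-8,-15,-20]:
  for zt in [11,-11]:
    c=he@np.array([10,yt,zt,1]); print(yt,zt,(p['fx']*c[:2]/c[2]+[p['cx'],p['cy']]).round(1)*1.5)
q=np.load('v.npy')
import fit
for z in (72,58): print(z,proj(p,[598.9,-27.9,z])*1.5)
s=telemetry.observe(); print(s['ee_rot'])
```

```text
11 11 [409.05 316.5 ]
11 -11 [408.3 364.5]
5 11 [409.95 321.6 ]
5 -11 [409.05 370.95]
0 11 [410.7  326.25]
0 -11 [409.8  376.65]
-8 11 [412.05 334.05]
-8 -11 [410.85 386.55]
-15 11 [413.25 341.55]
-15 -11 [412.05 395.85]
-20 11 [414.15 347.25]
-20 -11 [412.95 402.9 ]
72 [385.37264048 393.33669307]
58 [385.17095016 373.34053395]
[-1.23802642 -1.16854263  1.16521522]
```

Run:
```python
from m import *
for n in ['scene','side']:
    p=cam(n); np.save(n+'14.npy',p,allow_pickle=True)
    im=cv2.cvtColor(p['pixels'],cv2.COLOR_RGB2BGR)
    a=[proj(p,[598.9,-27.9,z]) for z in (10,27,40,48,58,72)]; print(n,np.round(a,1).tolist())
    x,y=np.round(a[2]).astype(int); x0=max(0,x-60);y0=max(0,y-60)
    c=cv2.resize(im[y0:y0+100,x0:x0+120],None,fx=6,fy=6,interpolation=cv2.INTER_CUBIC)
    print(x0,y0)
    cv2.imwrite('pics/%s14.png'%n,c)
```

```text
scene [[208.3, 209.7], [207.9, 205.4], [207.6, 202.1], [207.4, 200.0], [207.2, 197.3], [206.9, 193.6]]
148 142
side [[288.4, 206.5], [288.8, 202.5], [289.0, 199.4], [289.2, 197.4], [289.4, 195.0], [289.7, 191.6]]
229 139
```

View pics/scene14.png

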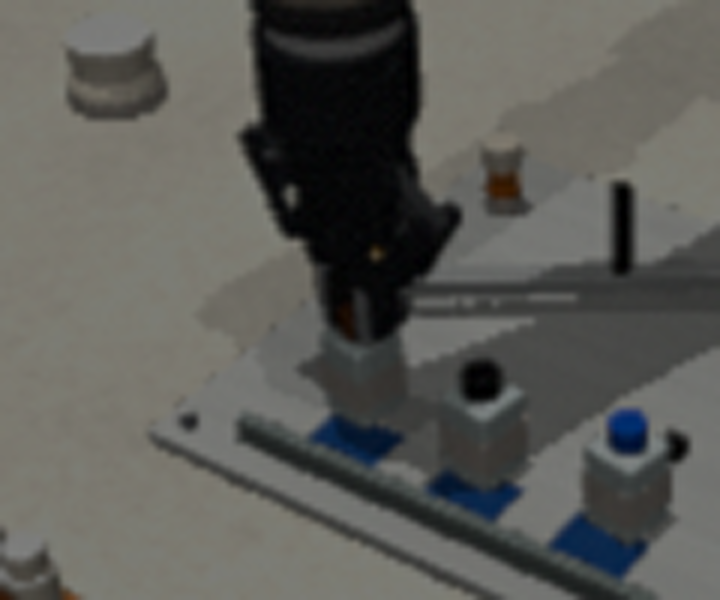

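View pics/side14.png

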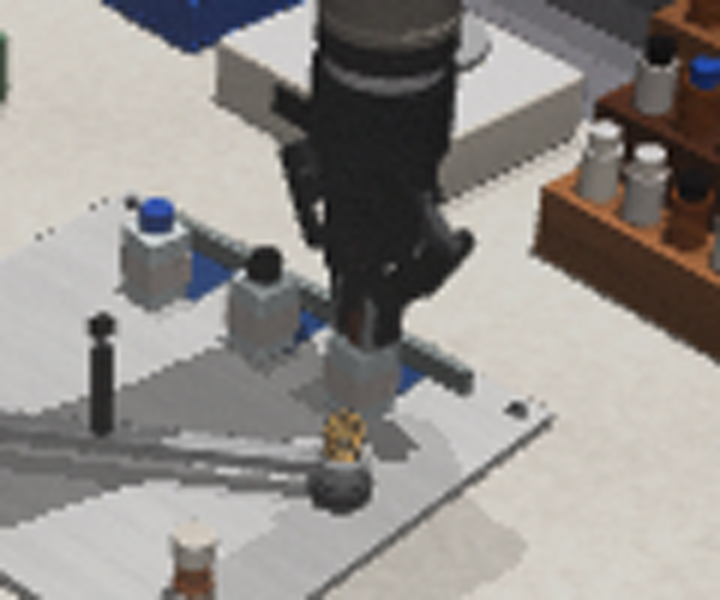

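Request:
{"op": "servo_tool", "data": {"series": [[0,0,0,0,0,0,0.5],[0,0,0,0,0,0,0.2],[0,0,0,0,0,0,-0.05],[0,0,0,0,0,0,-0.05]]}}

```text
clock: 11.7
eef_pos: [596.9, -27.5, 37.6]
ee_rot: [-1.234, -1.165, 1.168]
ft_force: [1.1, 0.0, 0.3]
grip_width: 45.0
```

```bash
python3 st.py w15
```

```text
11.7 [596.86 -27.54  37.65] 45.04531858115069 [1.1 0.  0.3] [ 0.01 -0.01 -0.01]
heading 1.5131341854740419
theta -0.9767618892243876 77.29155394279562
```

View pics/w15.png

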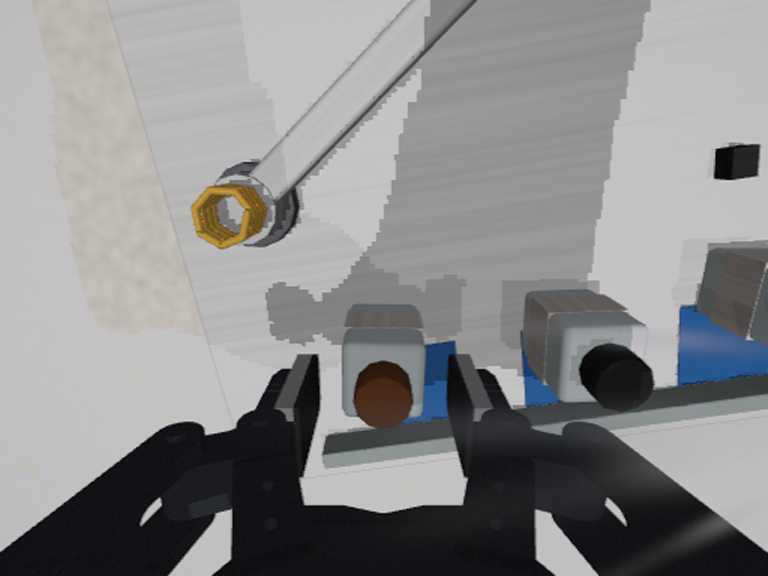

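Request:
{"op": "servo_tool", "data": {"series": [[0,0,0,0,0,-7,-0.05],[0,0,0,0,0,-6,-0.05],[0,0,0,0,0,0,-0.05]]}}

```text
clock: 12.05
eef_pos: [596.3, -27.5, 23.8]
ee_rot: [-1.233, -1.164, 1.168]
ft_force: [-0.2, -0.2, -0.9]
grip_width: 45.2
```

Run:
```python
from m import *
s=telemetry.observe(); print(s['clock'],s['eef_pos'],s['ft_force'],s['grip_width'])
ims=[]
for n in ['scene','side']:
    p=cam(n)
    im=cv2.cvtColor(p['pixels'],cv2.COLOR_RGB2BGR)
    x,y=np.round(proj(p,[598.9,-27.9,45])).astype(int)
    ims.append(cv2.resize(im[y-35:y+25,x-30:x+30],None,fx=6.5,fy=6.5,interpolation=cv2.INTER_CUBIC))
cv2.imwrite('pics/s16.png',np.hstack(ims))
```

```text
12.05 [596.27584652 -27.54741426  23.79066622] [-0.20048266 -0.20665283 -0.94512795] 45.17721491409252
```

View pics/s16.png

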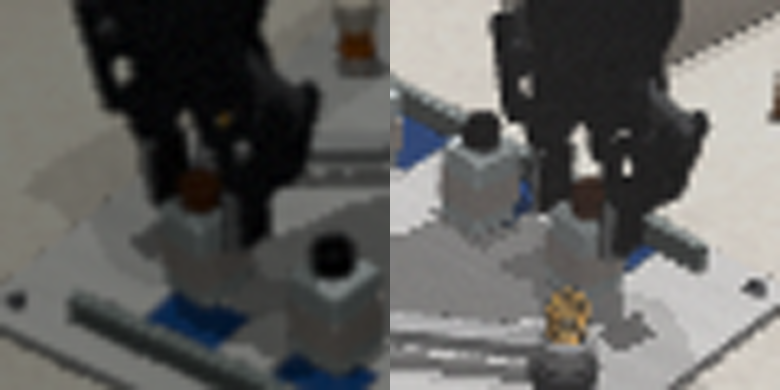

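Request:
{"op": "servo_tool", "data": {"series": [[0,0,0,1,0,-5,-0.05],[0,0,0,1,0,-4,-0.05],[0,0,0,0,0,0,-0.05],[0,0,0,0,0,0,0.3],[0,0,0,0,0,0,1]]}}

```text
clock: 12.65
eef_pos: [600.2, -27.7, 16.9]
ee_rot: [-1.237, -1.167, 1.166]
ft_force: [-0.7, -0.2, -0.8]
grip_width: 29.2
```

Request:
{"op": "servo_tool", "data": {"series": [[0,0,0,0,0,0,1],[0,0,0,0,0,0,1]]}}

```text
clock: 12.85
eef_pos: [599.9, -27.7, 16.6]
ee_rot: [-1.236, -1.167, 1.166]
ft_force: [-0.7, -0.2, -0.4]
grip_width: 28.9
```

```bash
python3 st.py w17
python3 - <<'E'
from m import *
ims=[]
for n in ['scene','side']:
    p=cam(n)
    im=cv2.cvtColor(p['pixels'],cv2.COLOR_RGB2BGR)
    x,y=np.round(proj(p,[598.9,-27.9,45])).astype(int)
    ims.append(cv2.resize(im[y-35:y+25,x-30:x+30],None,fx=6.5,fy=6.5,interpolation=cv2.INTER_CUBIC))
w=cv2.imread('pics/w17.png'); w=cv2.resize(w,(520,390))
cv2.imwrite('pics/s17.png',cv2.resize(np.hstack(ims+[w]),(800,240)) if 0 else np.hstack(ims));
E
```

```text
12.85 [599.87 -27.66  16.62] 28.933544402594706 [-0.7 -0.2 -0.4] [-0.03 -0.01 -0.02]
heading 1.5130595985986075
theta -1.0021125034726783 79.5606864212655
```

View pics/s17.png

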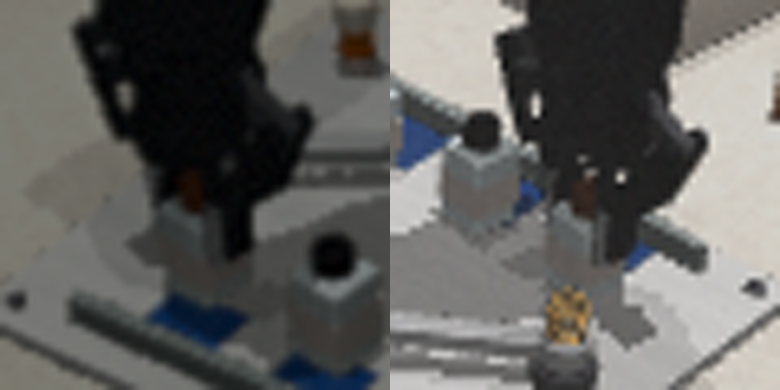

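View pics/w17.png

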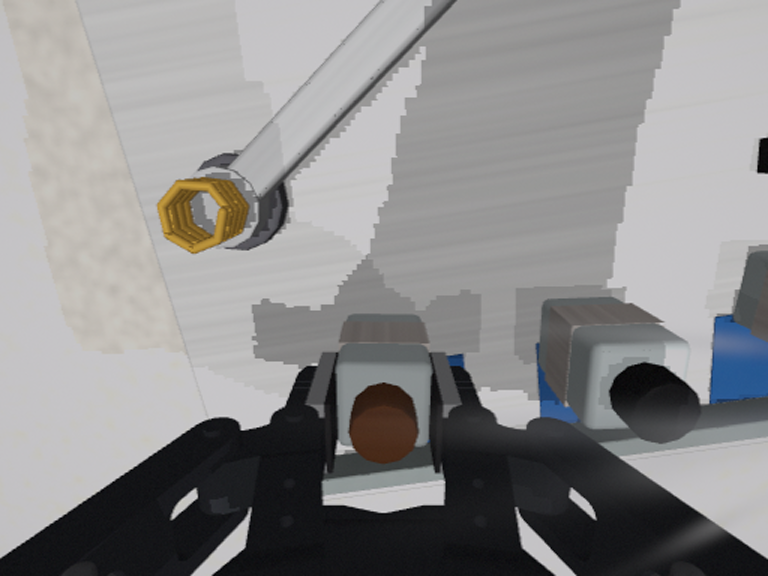

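Run:
```python
from fl import *
p=np.load('w17.npy',allow_pickle=True).item(); v=np.load('v.npy')
C=lambda x,y:(x/1.5-.17,y/1.5-.17)
X=px2z(p,C(383,430),72); print(X,w2j(v,X))
for c in [(337,346),(430,346),(427,444),(341,444)]: X=px2z(p,C(*c),58); print(X.round(1))
```

```text
[597.91596559 -28.49446748  72.        ] [ 64.69373809 -82.97652009]
[578. -41.  58.]
[579.6 -13.5  58. ]
[613.4 -15.4  58. ]
[611.8 -42.7  58. ]
```

Request:
{"op": "servo_tool", "data": {"series": [[0,0,0.031,4.8,2.6,0,1],[0,0,0.031,4.8,2.6,0,1],[0,0,0.031,4.8,2.6,0,1],[0,0,0.031,4.8,2.6,0,1],[0,0,0.031,4.8,2.6,0,1]]}}

```text
clock: 13.5
eef_pos: [624.1, -14.7, 16.6]
ee_rot: [-1.16, -1.282, 1.283]
ft_force: [-3.3, -0.8, 3.0]
grip_width: 28.7
```

Request:
{"op": "servo_tool", "data": {"series": [[0,0,0,2.5,0.2,0,1],[0,0,0,2.5,0.2,0,1],[0,0,0,2.5,0.2,0,1],[0,0,0,0,0,0,1]]}}

```text
clock: 13.9
eef_pos: [631.6, -13.4, 16.6]
ee_rot: [-1.161, -1.281, 1.28]
ft_force: [-1.6, 0.4, 3.5]
grip_width: 29.0
```

```bash
python3 st.py w18
```

```text
13.9 [631.57 -13.44  16.6 ] 28.95098788271073 [-1.6  0.4  3.5] [ 0.1   0.44 -0.01]
heading 1.668334777059689
theta -1.0760520981410977 113.57891613115812
```

View pics/w18.png

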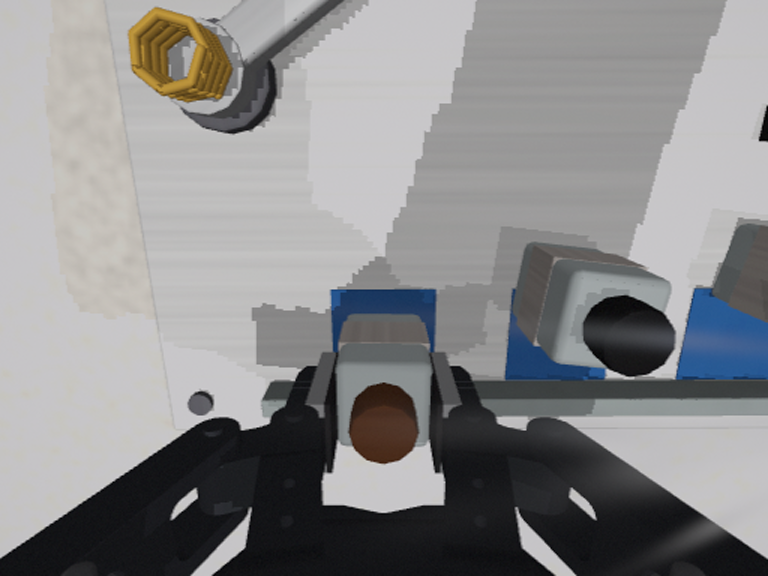

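Request:
{"op": "servo_tool", "data": {"series": [[0,0,0,1.5,0,0,1],[0,0,0,1.5,0.1,0,1],[0,0,0,1.5,0.1,0,1],[0,0,0,0,0,0,1]]}}

```text
clock: 14.35
eef_pos: [632.2, -13.5, 16.7]
ee_rot: [-1.155, -1.276, 1.283]
ft_force: [-9.1, 0.1, 9.6]
grip_width: 28.9
```

Request:
{"op": "servo_tool", "data": {"series": [[0,0,0,-2.5,0,0,1],[0,0,0,0,0,0,0.2],[0,0,0,0,0,0,-0.05],[0,0,0,0,0,0,-0.05],[0,0,0,0,0,15,-0.05]]}}

```text
clock: 14.85
eef_pos: [631.3, -13.7, 29.4]
ee_rot: [-1.158, -1.277, 1.283]
ft_force: [-0.2, -0.2, 0.3]
grip_width: 45.0
```

```bash
python3 st.py w19
```

```text
14.85 [631.28 -13.68  29.38] 44.98279635896741 [-0.2 -0.2  0.3] [-0.04 -0.02  0.03]
heading 1.668100798003029
theta -1.0763324309938147 113.2077025966807
```

View pics/w19.png

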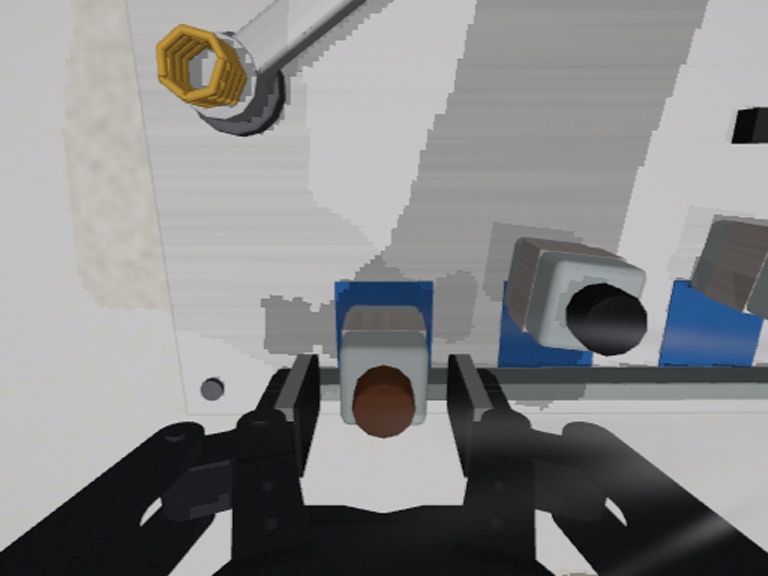

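Request:
{"op": "servo_tool", "data": {"series": [[0,0,0,0,0,45,-0.05],[0,0,-0.051,-17,32,5,-0.05],[0,0,-0.052,-17,31.5,0,-0.05],[0,0,0,0,0,0,-0.05],[0,0,0,0,0,0,-0.05]]}}

```text
clock: 15.4
eef_pos: [599.7, 51.3, 82.6]
ee_rot: [-1.211, -1.209, 1.206]
ft_force: [-0.5, -0.9, -0.0]
grip_width: 45.1
```

```bash
python3 st.py w20
```

```text
15.4 [599.7   51.26  82.59] 45.11759512605134 [-0.5 -0.9 -0. ] [-0.02 -0.05 -0.02]
heading 1.5683927109413018
theta -0.5504283094127227 142.4543585307089
```

View pics/w20.png

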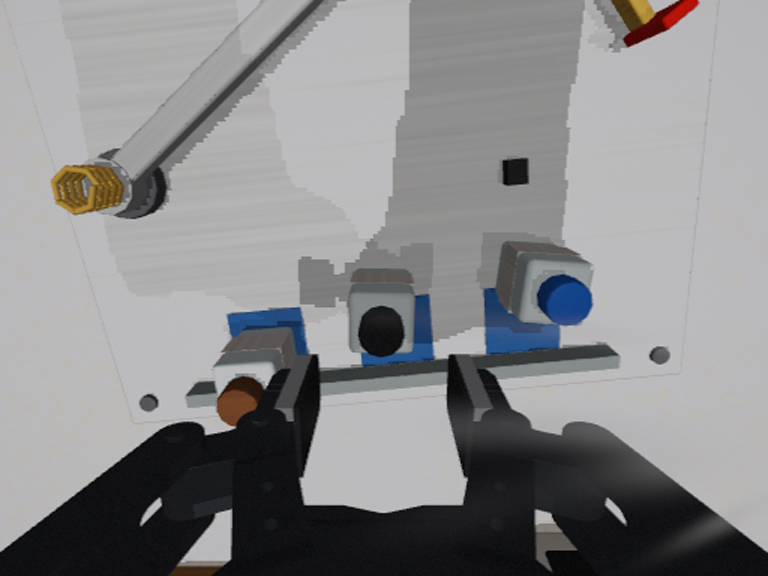

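Request:
{"op": "servo_tool", "data": {"series": [[0,0,0,-0.5,-0.5,-25,-0.05],[0,0,0,0,-0.5,-20,-0.05],[0,0,0,0,0,-12,-0.05],[0,0,0,0,0,-9,-0.05],[0,0,0,0,0,0,-0.05]]}}

```text
clock: 15.95
eef_pos: [598.1, 47.7, 14.4]
ee_rot: [-1.211, -1.202, 1.206]
ft_force: [-0.1, -0.3, -0.6]
grip_width: 44.7
```

```bash
python3 st.py w21
```

```text
15.95 [598.14  47.74  14.36] 44.689975425896854 [-0.1 -0.3 -0.6] [-0.    0.    0.02]
heading 1.5639519600524356
theta -0.5513939841019638 138.6047367981402
```

View pics/w21.png

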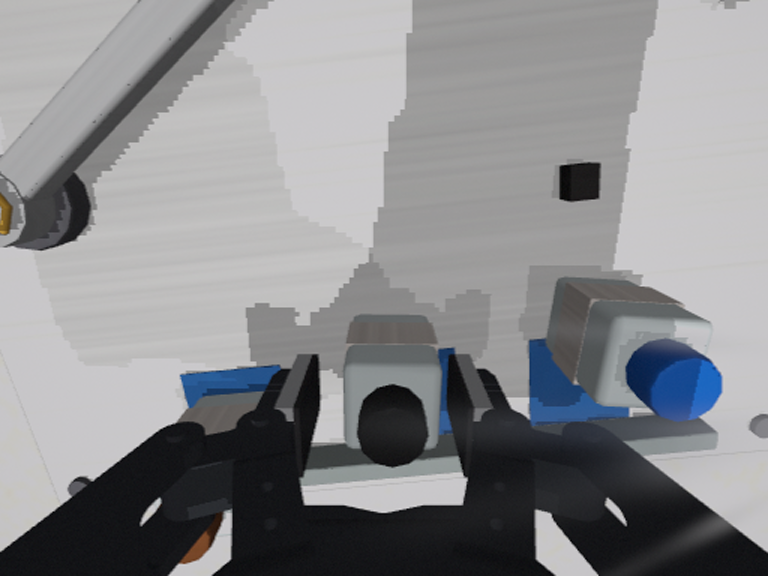

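Request:
{"op": "servo_tool", "data": {"series": [[0,0,0,0,2,1,-0.05],[0,0,0,0,0,0,-0.05],[0,0,0,0,0,0,0.3],[0,0,0,0,0,0,0.6],[0,0,0,0,0,0,1]]}}

```text
clock: 16.5
eef_pos: [599.8, 50.8, 17.6]
ee_rot: [-1.213, -1.207, 1.204]
ft_force: [0.9, -0.3, 3.8]
grip_width: 29.1
```

Request:
{"op": "servo_tool", "data": {"series": [[0,0,0,0,0,0,1]]}}

```text
clock: 16.6
eef_pos: [599.8, 50.8, 17.6]
ee_rot: [-1.213, -1.207, 1.204]
ft_force: [0.7, 0.9, 4.9]
grip_width: 28.8
```

```bash
python3 st.py w22
```

```text
16.6 [599.85  50.8   17.6 ] 28.767658604582575 [0.7 0.9 4.9] [ 0.1  -0.01  0.  ]
heading 1.5650948506402786
theta -0.5527543545205964 142.10529994981434
```

View pics/w22.png

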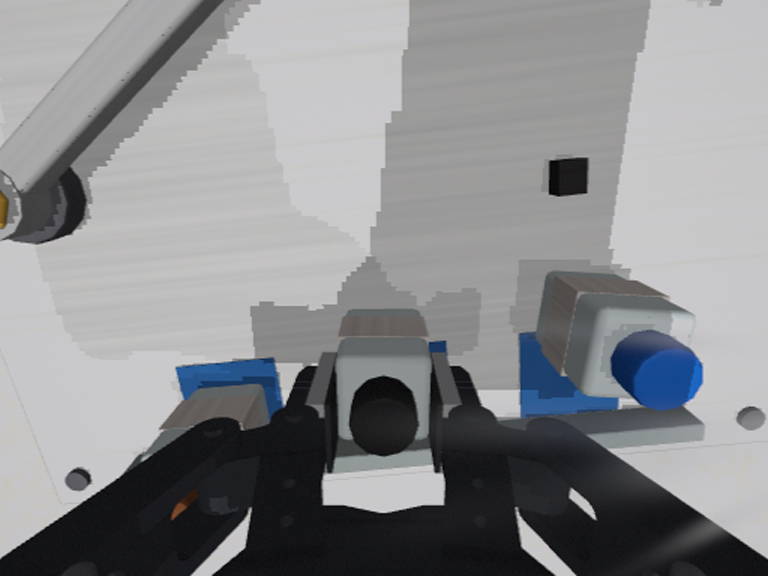

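Request:
{"op": "servo_tool", "data": {"series": [[0,0,0.026,4.9,1.6,0,1],[0,0,0.026,4.9,1.6,0,1],[0,0,0.026,4.9,1.6,0,1],[0,0,0.025,4.9,1.6,0,1],[0,0,0,2.5,0.2,0,1]]}}

```text
clock: 17.15
eef_pos: [618.2, 55.5, 17.6]
ee_rot: [-1.158, -1.275, 1.284]
ft_force: [-7.8, -2.0, 14.3]
grip_width: 28.6
```

Request:
{"op": "servo_tool", "data": {"series": [[0,0,0,2.5,0.2,0,1],[0,0,0,2,0.2,0,1],[0,0,0,1.5,0.2,0,1],[0,0,0,0,0,0,1]]}}

```text
clock: 17.55
eef_pos: [624.2, 56.6, 17.6]
ee_rot: [-1.158, -1.275, 1.284]
ft_force: [-6.4, -1.4, 12.6]
grip_width: 28.5
```

```bash
python3 st.py w23
```

```text
17.55 [624.16  56.58  17.6 ] 28.507642248555424 [-6.4 -1.4 12.6] [-0.29  1.61 -0.01]
heading 1.6674923826514183
theta -0.6742465451276672 159.1652390813899
```

View pics/w23.png

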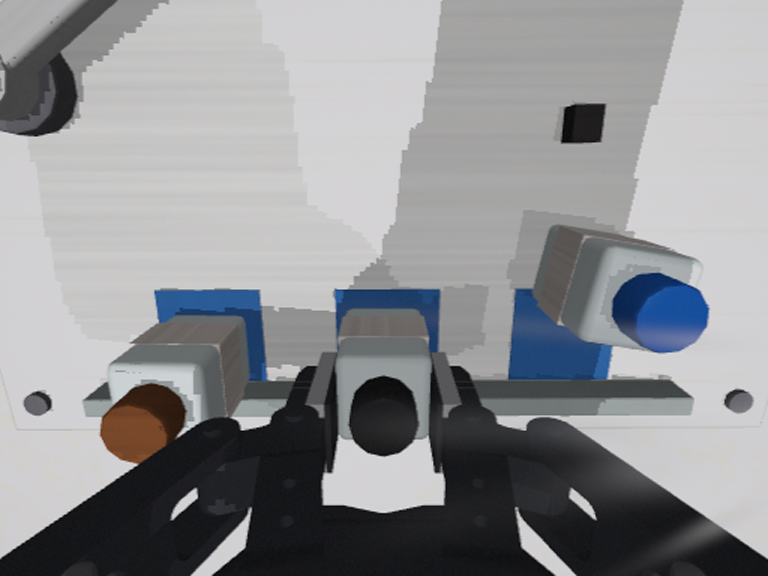

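Request:
{"op": "servo_tool", "data": {"series": [[0,0,0,2,0.8,1,1],[0,0,0,2,0.7,0,1],[0,0,0,2,0.2,0,1],[0,0,0,1,0,0,1],[0,0,0,0,0,0,1]]}}

```text
clock: 18.1
eef_pos: [627.0, 57.5, 17.7]
ee_rot: [-1.152, -1.268, 1.288]
ft_force: [-13.5, -1.8, 16.9]
grip_width: 28.7
```

Request:
{"op": "servo_tool", "data": {"series": [[0,0,0,-3,0,0,1],[0,0,0,-0.5,0,0,0.2],[0,0,0,0,0,0,-0.05],[0,0,0,0,0,0,-0.05],[0,0,0,0,0,15,-0.05]]}}

```text
clock: 18.6
eef_pos: [628.2, 59.7, 30.3]
ee_rot: [-1.157, -1.276, 1.283]
ft_force: [0.2, 0.0, -0.5]
grip_width: 44.8
```

```bash
python3 st.py w24
```

```text
18.6 [628.2   59.72  30.26] 44.800458368053356 [ 0.2  0.  -0.5] [ 0.02  0.03 -0.01]
heading 1.6684160329630444
theta -0.6844252541981284 164.00908446411447
```

View pics/w24.png

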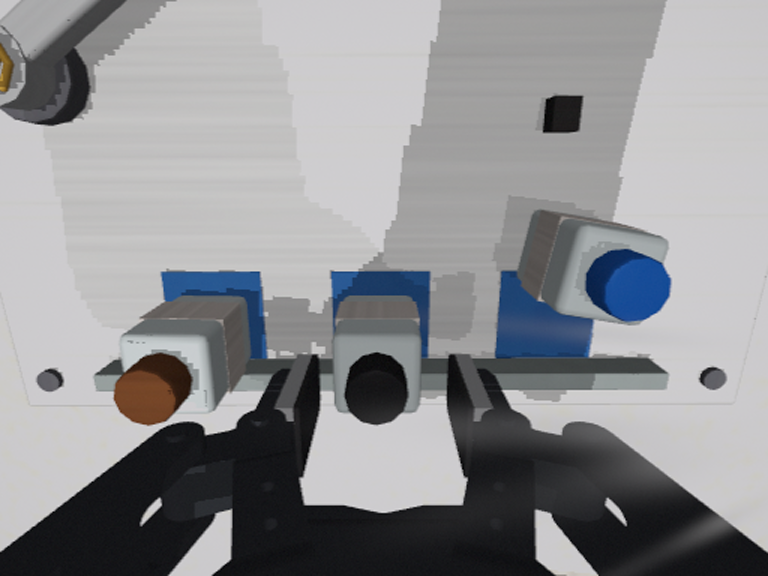

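Run:
```python
from fl import *
p=np.load('w24.npy',allow_pickle=True).item()
C=lambda x,y:(x/1.5-.17,y/1.5-.17)
v,e=fit(p,[(C(162,272),10,(75,-93)),(C(262,272),10,(75,-51)),(C(332,272),10,(75,-21)),(C(430,272),10,(75,21)),(C(501,272),10,(75,51)),(C(497,357),10,(115,51)),(C(593,357),10,(115,93)),(C(430,358),10,(115,21))])
print(v,e.round(1).tolist())
S=[(-1,-1),(-1,1),(1,1),(1,-1)]
for n,cap,cs in [('brown',(147,394),[(125,333),(217,325),(213,411)]),('black',(376,393),[(333,325),(418,325),(418,410),(337,410)]),('blue',(629,290),[(568,219),(667,240),(638,322),(550,300)])]:
    q,e=flfit(p,v,C(*cap),[(C(*c),s) for c,s in zip(cs,S)]); print(n,q.round(2),j2w(v,q[:2]).round(1),e.round(1).tolist())
```

```text
[5.25716882e+02 4.79663109e+01 1.03443348e-01] [[0.4, 0.7], [0.2, 0.2], [0.0, 0.4], [-0.3, 0.7], [-0.4, 0.4], [0.2, -0.5], [0.0, -1.8], [-0.2, -0.3]]
brown [ 9.660e+01 -7.076e+01 -5.000e-02] [629.1 -12.4] [[-0.9, 1.2], [-1.2, 0.0], [2.9, -2.4], [-0.8, 1.1]]
black [96.67 -1.94  0.  ] [622.1  56. ] [[-0.9, -0.0], [2.0, -0.0], [1.8, 0.3], [-1.6, -0.1], [-1.3, -0.1]]
blue [63.66 70.27 -0.19] [581.8 124.4] [[-1.5, -0.1], [0.4, 2.6], [-0.9, -1.0], [-0.2, -1.7], [2.2, 0.1]]
```

Request:
{"op": "servo_tool", "data": {"series": [[0,0,0,0,0,45,-0.05],[0,0,-0.092,-24,33.5,5,-0.05],[0,0,-0.092,-24,33.5,0,-0.05],[0,0,0,0,0,0,-0.05],[0,0,0,0,0,0,-0.05]]}}

```text
clock: 19.15
eef_pos: [582.4, 128.8, 83.5]
ee_rot: [-1.247, -1.15, 1.147]
ft_force: [0.3, -0.2, 0.4]
grip_width: 45.0
```

```bash
python3 st.py w25
```

```text
19.15 [582.39 128.79  83.54] 44.962216630862066 [ 0.3 -0.2  0.4] [-0.01  0.01  0.  ]
heading 1.4885247733466895
theta -0.3129108989163868 210.48110176920358
```

View pics/w25.png

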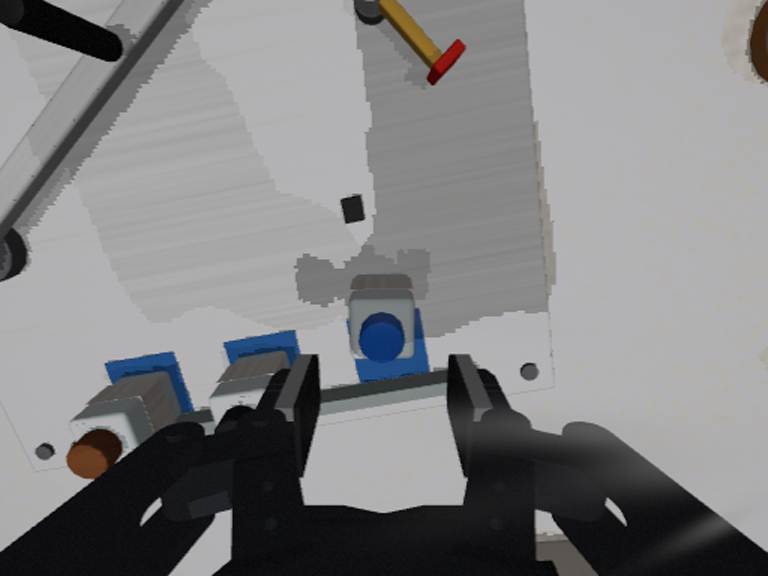

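Request:
{"op": "servo_tool", "data": {"series": [[0,0,0,0,0,-25,-0.05],[0,0,0,0,0,-20,-0.05],[0,0,0,0,0,-12,-0.05],[0,0,0,0,0,-7,-0.05],[0,0,0,0,0,0,-0.05]]}}

```text
clock: 19.7
eef_pos: [582.2, 125.5, 17.7]
ee_rot: [-1.249, -1.143, 1.145]
ft_force: [0.2, -0.0, -0.2]
grip_width: 44.9
```

```bash
python3 st.py w26
```

```text
19.7 [582.19 125.52  17.7 ] 44.89770196154384 [ 0.2 -0.  -0.2] [ 0.01  0.01 -0.02]
heading 1.4829077385977436
theta -0.31534709831191865 207.2399363149866
```

View pics/w26.png

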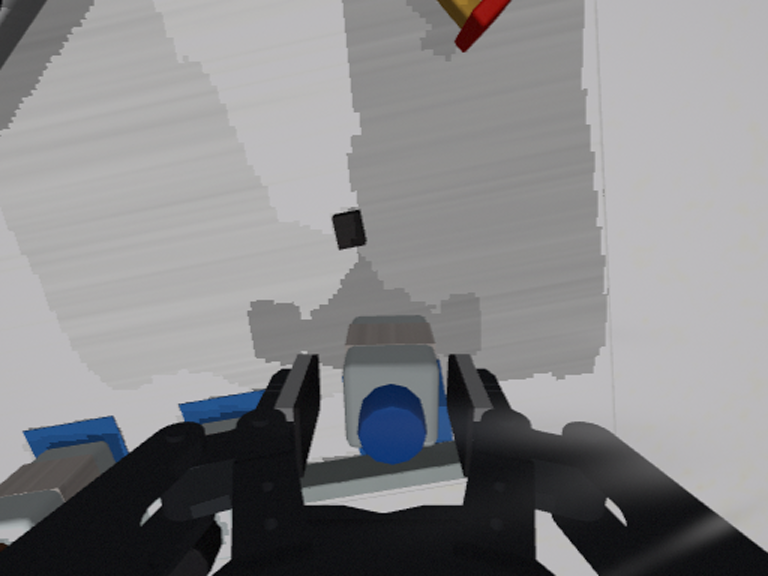

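Request:
{"op": "servo_tool", "data": {"series": [[0,0,0,-3,1.5,-1,-0.05],[0,0,0,0,0,0,-0.05],[0,0,0,0,0,0,0.3],[0,0,0,0,0,0,0.6],[0,0,0,0,0,0,1]]}}

```text
clock: 20.25
eef_pos: [580.2, 128.4, 18.5]
ee_rot: [-1.25, -1.147, 1.144]
ft_force: [0.2, 0.0, 4.0]
grip_width: 29.0
```

Request:
{"op": "servo_tool", "data": {"series": [[0,0,0,0,0,0,1]]}}

```text
clock: 20.35
eef_pos: [580.2, 128.3, 18.5]
ee_rot: [-1.25, -1.147, 1.144]
ft_force: [-1.3, 0.3, 5.7]
grip_width: 29.1
```

```bash
python3 st.py w27
```

```text
20.35 [580.15 128.34  18.46] 29.051979578574898 [-1.3  0.3  5.7] [0.13 0.09 0.07]
heading 1.4841636227605186
theta -0.30292462878010384 209.56841899168637
```

View pics/w27.png

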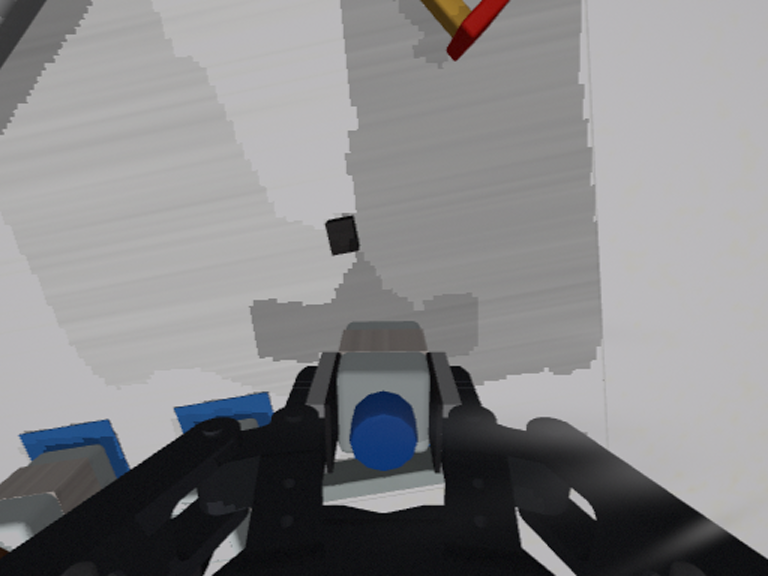

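Request:
{"op": "servo_tool", "data": {"series": [[0,0,0.031,4.7,0.1,1,1],[0,0,0.031,4.7,0.1,0,1],[0,0,0.031,4.7,0.1,0,1],[0,0,0.031,4.7,0.1,0,1],[0,0,0.031,4.7,0.1,0,1]]}}

```text
clock: 20.9
eef_pos: [601.5, 128.3, 18.5]
ee_rot: [-1.172, -1.258, 1.263]
ft_force: [-4.4, -0.6, 7.0]
grip_width: 28.7
```

Request:
{"op": "servo_tool", "data": {"series": [[0,0,0.028,4.7,0.1,0,1],[0,0,0,2.5,0.2,0,1],[0,0,0,2.5,0.2,0,1],[0,0,0,0,0,0,1]]}}

```text
clock: 21.3
eef_pos: [611.3, 128.8, 18.5]
ee_rot: [-1.159, -1.278, 1.282]
ft_force: [-3.5, -0.0, 7.2]
grip_width: 28.9
```

```bash
python3 st.py w28
```

```text
21.3 [611.27 128.77  18.51] 28.930143747804834 [-3.5 -0.   7.2] [-0.09  0.98 -0.03]
heading 1.66793480411211
theta -0.4424046355159683 218.47418649386012
```

View pics/w28.png

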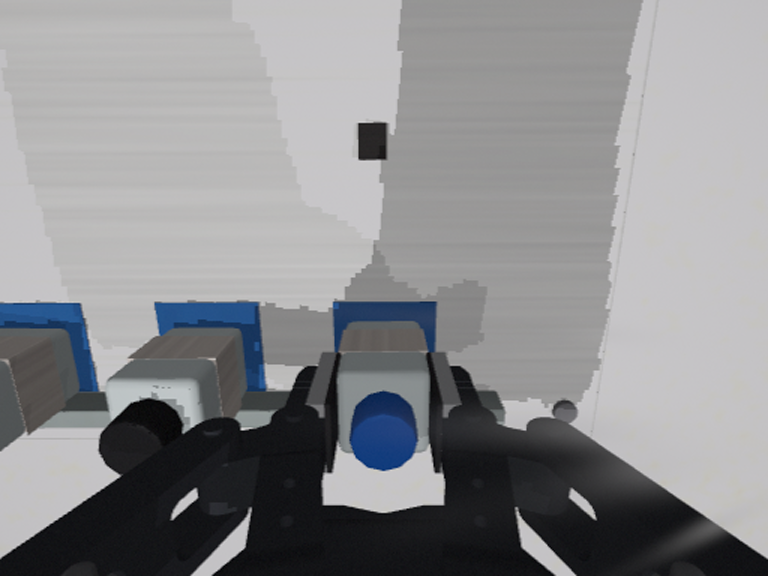

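Request:
{"op": "servo_tool", "data": {"series": [[0,0,0,2.5,0.3,0,1],[0,0,0,2.5,0.3,0,1],[0,0,0,2,0.2,0,1],[0,0,0,0,0,0,1]]}}

```text
clock: 21.75
eef_pos: [614.0, 129.1, 18.6]
ee_rot: [-1.153, -1.27, 1.287]
ft_force: [-12.2, -1.5, 14.6]
grip_width: 28.8
```

Request:
{"op": "servo_tool", "data": {"series": [[0,0,0,2,0.2,0,1],[0,0,0,2,0.2,0,1],[0,0,0,0,0,0,1]]}}

```text
clock: 22.05
eef_pos: [614.1, 129.1, 18.8]
ee_rot: [-1.147, -1.264, 1.291]
ft_force: [-20.2, -2.6, 21.5]
grip_width: 29.1
```

Request:
{"op": "servo_tool", "data": {"series": [[0,0,0,-3,0,0,1],[0,0,0,-1,0,0,1]]}}

```text
clock: 22.25
eef_pos: [614.0, 129.1, 18.6]
ee_rot: [-1.154, -1.271, 1.286]
ft_force: [-10.8, -1.3, 12.6]
grip_width: 28.9
```

```bash
python3 st.py w29
```

```text
22.25 [614.03 129.13  18.64] 28.86502902726081 [-10.8  -1.3  12.6] [-0.43  2.38 -0.08]
heading 1.6675819223815636
theta -0.45366951493079777 219.76007579762538
```

View pics/w29.png

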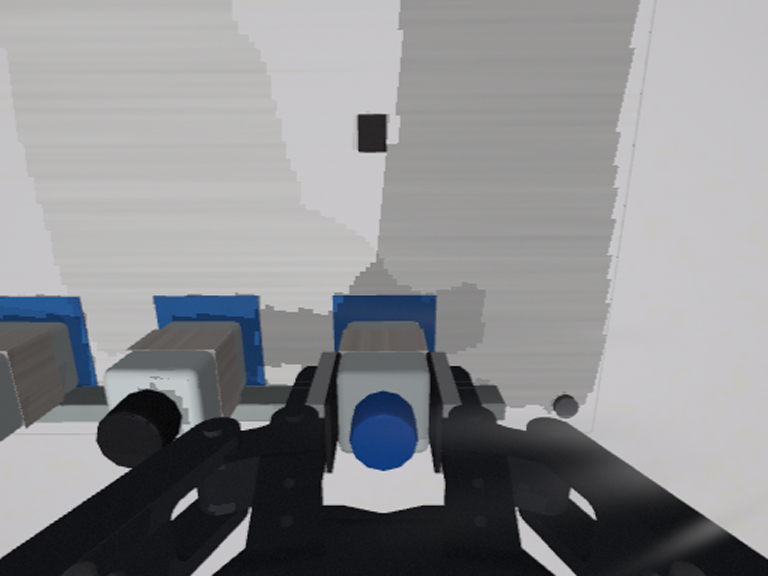

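Run:
```python
from fl import *
p=np.load('w29.npy',allow_pickle=True).item(); v=np.load('v.npy')
im=cv2.cvtColor(p['pixels'],cv2.COLOR_RGB2BGR)
cv2.imwrite('pics/c29.png',cv2.resize(im[185:285,0:300],None,fx=2.6,fy=5,interpolation=cv2.INTER_CUBIC))
C=lambda x,y:(x/1.5-.17,y/1.5-.17)
for c in [(384,295),(384,322),(160,296),(200,322),(210,386),(265,386)]: X=px2z(p,C(*c),10); print(c,w2j(v,X).round(1))
```

```text
(384, 295) [74.6 71.8]
(384, 322) [86.2 71.8]
(160, 296) [ 75. -19.]
(200, 322) [86.2 -4. ]
(210, 386) [115.5  -3.2]
(265, 386) [115.5  20.5]
```

View pics/c29.png

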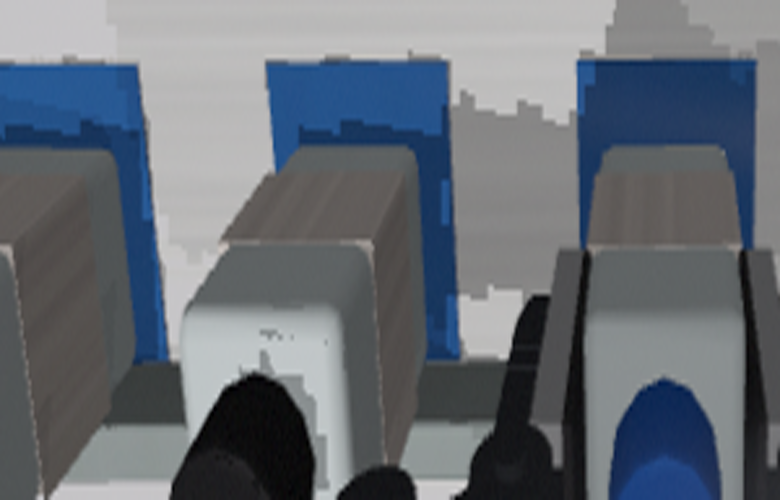

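Request:
{"op": "servo_tool", "data": {"series": [[0,0,0,-3,0,0,1],[0,0,0,-2,0,0,0.5],[0,0,0,0,0,0,0.1],[0,0,0,0,0,0,-0.05],[0,0,0,0,0,0,-0.05]]}}

```text
clock: 22.8
eef_pos: [614.7, 130.3, 17.9]
ee_rot: [-1.162, -1.28, 1.28]
ft_force: [0.5, 0.1, -0.5]
grip_width: 44.7
```

Request:
{"op": "servo_tool", "data": {"series": [[0,0,0,0,0,20,-0.05],[0,0,0,0,0,45,-0.05],[0,0,0,-20,-20,40,-0.05],[0,0,0,-20,-20,30,-0.05],[0,0,0,0,-22,20,-0.05]]}}

```text
clock: 23.3
eef_pos: [573.8, 68.8, 176.3]
ee_rot: [-1.162, -1.284, 1.279]
ft_force: [1.1, -0.9, -0.3]
grip_width: 44.8
```

Request:
{"op": "servo_tool", "data": {"series": [[0,0,0,0,0,0,-0.05],[0,0,0,0,0,0,-0.05],[0,0,0,0,0,0,-0.05]]}}

```text
clock: 23.6
eef_pos: [573.7, 70.1, 171.7]
ee_rot: [-1.158, -1.28, 1.282]
ft_force: [0.5, 0.7, -0.9]
grip_width: 44.9
```

```bash
python3 st.py w30
```

```text
23.6 [573.7   70.06 171.73] 44.87337187483176 [ 0.5  0.7 -0.9] [0.06 0.03 0.04]
heading 1.669114284276883
theta -0.33998089801556397 151.2995247516834
```

View pics/w30.png

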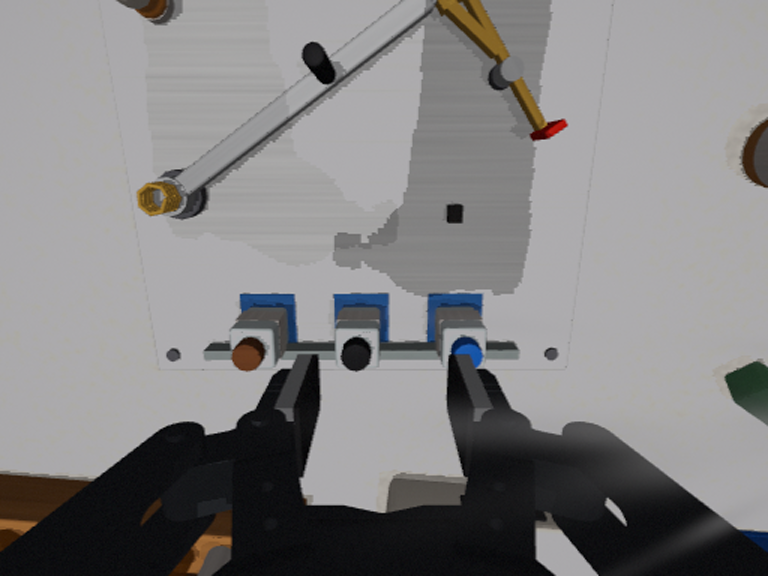

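Run:
```python
from m import *
p=np.load('w30.npy',allow_pickle=True).item()
im=cv2.cvtColor(p['pixels'],cv2.COLOR_RGB2BGR)
cv2.imwrite('pics/c30.png',cv2.resize(im[190:250,130:350],None,fx=3.6,fy=3.6,interpolation=cv2.INTER_CUBIC))
```

```text
(no output)
```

View pics/c30.png

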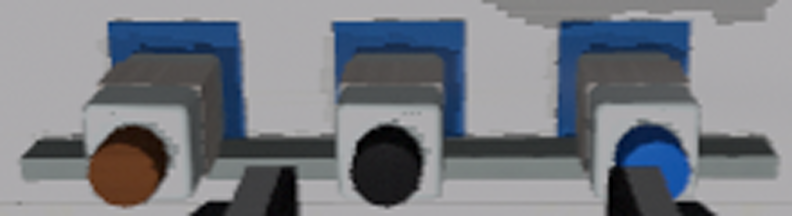

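Run:
```python
from fl import *
p=np.load('w30.npy',allow_pickle=True).item()
C=lambda x,y:(130+(x+.5)/3.6-.5,190+(y+.5)/3.6-.5)
v,e=fit(p,[(C(108,22),10,(75,-93)),(C(239,22),10,(75,-51)),(C(334,22),10,(75,-21)),(C(465,22),10,(75,21)),(C(560,22),10,(75,51)),(C(690,22),10,(75,93)),(C(464,136),10,(115,21)),(C(244,138),10,(115,-51)),(C(558,136),10,(115,51))])
print(v,e.round(1).tolist())
S=[(-1,-1),(-1,1),(1,1),(1,-1)]
for n,cap,cs in [('brown',(126,166),[(86,103),(195,102),(190,197)]),('black',(386,167),[(339,104),(441,104),(440,197),(339,197)]),('blue',(654,165),[(591,103),(698,102)])]:
    q,e=flfit(p,v,C(*cap),[(C(*c),s) for c,s in zip(cs,S)]); print(n,q.round(2),e.round(1).tolist())
for n,c in [('brown base rear',(165,54)),('black',(395,54)),('blue',(630,54))]: print(n,w2j(v,px2z(p,C(*c),10)))
```

```text
[5.25734983e+02 4.75286548e+01 9.88388984e-02] [[-0.0, -0.1], [-0.1, 0.1], [-0.1, -0.2], [-0.2, -0.0], [-0.2, -0.3], [-0.3, 0.2], [0.5, 0.3], [-0.2, 0.8], [0.5, -0.7]]
brown [ 9.749e+01 -7.088e+01 -5.000e-02] [[1.0, 0.1], [-1.0, 0.9], [0.6, -1.5], [-0.5, 0.6]]
black [ 9.819e+01 -8.200e-01 -1.000e-02] [[1.3, 0.2], [-0.2, -0.0], [0.1, -0.4], [-0.4, -0.3], [-0.7, 0.6]]
blue [9.741e+01 7.082e+01 2.000e-02] [[1.0, -0.3], [-0.3, 1.0], [-0.6, -0.7]]
brown base rear [ 85.82451391 -75.58986571]
black [85.91599245 -1.5226864 ]
blue [86.00949236 74.18113077]
```

Run:
```python
from m import *
p=cam('scene'); save(p,'sc31.png'); a=p['pixels']
s=telemetry.observe(); print(s['clock'],s['ft_force'],s['qd'].round(3))
```

```text
23.7 [0.05495203 0.17042592 0.15019658] [-0.    -0.     0.008 -0.004  0.004  0.002  0.002]
```

View pics/sc31.png

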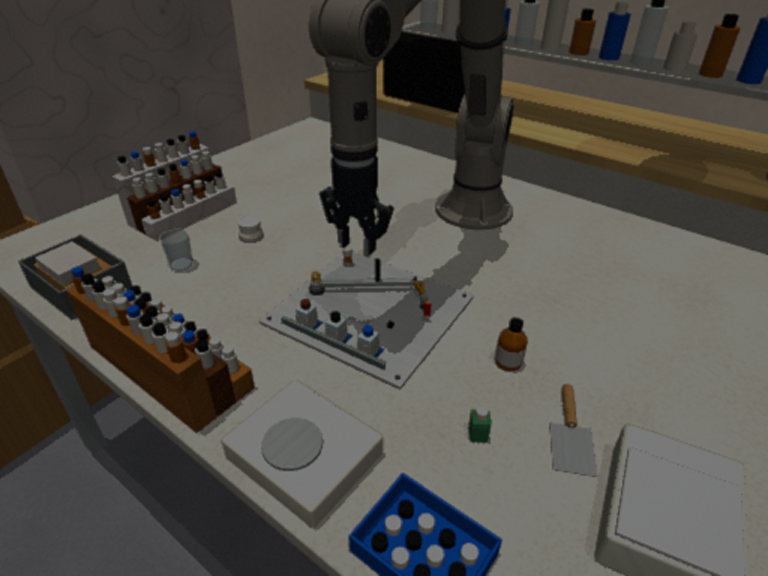

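The scene view shows the arm hooked (pin at about (418,287)), the three flacons flush in their bays at (306,313), (336,325) and (368,340), and the bystanders where they were. I'm handing in.

```bash
python3 -c "
from station import sign_off
print(sign_off())"
```

```text
the job is handed in; nothing more can be done
None
```

I drew the sprung arm back by its post, eased it onto the catch and let it go. Then I slid the three flacons one at a time against the fence: brown cap in the right bay, black in the middle, blue on the left. I handed in at about 23.7 s, and sign-off gives no verdict.

**Arm:** The last wrist and scene pictures show it hooked and the catch home. The tool force was near zero when the fingers opened, and it was near zero again at the end. I judged the hooked state from the images and the tool pose, because the joint angles can't be read directly.

**Flacons:**

| Check | Last measurement | Limit |
|---|---|---|
| Distance from bay middle | within about 1.2 mm | 7 mm |
| Turn from square | up to about 0.05 rad | 0.14 rad |
| Short of flush, from the base edges | within about 1 mm | 4 mm |
| Short of flush, from the caps and top faces | about 2–2.5 mm | 4 mm |

- **Flush readings disagree:** The two flush estimates differ. I trust the base edges, because each flacon met the fence with 9–20 N of resistance.

**Bystanders:** They look unmoved compared with the first picture. I did not measure them again.

**Fingertips higher than stated:** The fingertips were about 30 mm higher than the stated geometry implied. My first grip on the brown flacon therefore closed on its cap. I opened again without disturbing it and gripped lower on the body, and did the same for the other two.

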